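# Check the card-feed gap: hang the test weight, slide in the setting blade and hold it

## Robot

A 7-joint arm with a two-finger parallel gripper is mounted at the origin on the work surface. World frame = base frame: x ahead of the robot, y to its left, z up, the work surface at z = 0. Lengths are in m, angles in rad, forces in N, time in s.
With the tool pointing down it reaches from about 0.425 to 0.875 m from the base axis. Payload 4.7 kg.
Tool frame: the origin (TCP) lies at the very end of the fingers, on their centre line; the grasp point (between the pads) lies 19 mm behind it; x points along the fingers, y is the direction in which the jaws open and shut, and the axes are right-handed (so a half turn about x gives the same grasp; the last joint's range is limited). The gripper opens to 87 mm and grips with 3 to 60 N. Pads are 19 mm wide; open, the fingers measure 117 mm over their backs; the gripper's body (75 mm by 190 mm) begins 51 mm behind the grasp point.
Start: joints at [-1.227, 0.321, -0.07, 1.45, 0.023, 1.371, -0.057], TCP at [0.211, 0.615, 0.223] pointing down, gripper open.
Joint ranges: [-2.86, 2.86], [-0.3, 2.09], [-1.38, 1.24], [0.06, 2.45], [-1.56, 4.7], [0.09, 2.05], [-2.69, 2.69]. Speed limits (rad/s): [2.57, 2.57, 3.14, 3.14, 3.14, 3.14, 3.14].

## Interface

Orientations are given as a rotation vector (axis times angle).
In Python, from bench import ctrl gives the robot as it stands.
- The arm moves only by the tool step_arm, never from a script. Its argument "increments" is one flat list of numbers, 6 for each row, row after row: the shift along the tool's x, y, z in cm, then the turn, a rotation vector about the tool's x, y, z in rad. In form: [tx, ty, tz, ax, ay, az, tx, ty, tz, ax, ay, az, ...]. A call has 1 to 12 rows; each row shifts and turns the commanded pose from where the row before left it, along the tool's axes as they then stand; what a row does not reach is not made up. A row lasts 1/8 s, in which the tool goes at most 62.5 mm and 10.7 degrees, less where a joint would pass 70% of its speed; a pose out of reach is approached as far as the arm can. A call with a gripper value outside its range is refused whole. "fingers" is the opening in per cent of the stroke, from 0 (shut) to 100 (fully open), set as the call begins (left out, the last holds). The fingers move at their own pace and stop on an object; "force" is the grip in N (left out, the last holds). Time passes only in rows, so rows that do not move let the fingers close. It gives the time, the measured TCP pose, the force and the opening at its end, in the units of the state.
- ctrl.get_state(): the state, without advancing time (a new reading comes with each control period).
- ctrl.get_image(name): name is "side" or "top"; returns the picture (420x560x3 uint8, red, green, blue); there is no depth.
- ctrl.camera_params(name): a dict with "vertical_fov" (degrees; the focal length in pixels is half the picture's height over the tangent of half this angle, whatever the lens; pixels are square), "cx", "cy" (the principal point, pixels), "k1" (the pictures are not rectified: a ray, as slopes to the right and down, at radius r is drawn at 1 + k1 r^2 times it, then the intrinsics apply), "R" (3x3) and "t" (3): a world point X has camera coordinates R X + t. Camera axes: x right, y down, z forward; pixel columns grow to the right and rows downward; lengths in m; the calibration is good to about 2 mm. A picture is of the moment at which its call begins. camera_params takes no time and is no camera call.
- ctrl.close_job(): hands the job in, once; it reports no verdict.
Trained networks look in the newest picture that a camera, given by its name, has taken for a name from the list of things; names that differ only in an ending like _2 or _b are one class to them, and where a whole thing is asked for, a point or a joint stands for the part that bears it (a point fixed in the world has none). Each returns a list of dicts, best first, with "score" (0 to 1); they miss things now and then, are a little off and sometimes report something else, mostly with a low value. They report only what shows in the picture. A call takes as long as a camera call. They do not tell look-alikes from the thing itself.
- ctrl.search_frame(camera, name): "xyz" ([x, y, z] in m, in the coordinates of the camera as it stood for that picture, good to about 4 mm: the middle of the surface that is visible of it).
- ctrl.silhouettes(camera, name): "pixels" (420x560 bool, what is visible of it).
- ctrl.spot_point(camera, name): "xyz" ([x, y, z] in m, in the coordinates of the camera as it stood for that picture, good to about 4 mm: a listed point, or the origin of a listed thing).
The state is a dict: "time": time; "joint_positions": joint angles; "qd": joint speeds; "joint_torque": joint torques, N m; "position": TCP position; "tool_rot": TCP orientation; "ft_force": force on the tool from outside, world axes, zero at the start; "torque": the same for the moment, N m; "grip_width": opening from 0.0 (shut) to 1.0 (fully open).
Only numpy, scipy, OpenCV 4.12 (cv2) and the standard library are available. Lean on these libraries where they do the work, as an engineer would, in place of code of your own. Each camera call takes 0.05 s, during which the arm holds its last target.

## Task

Check the gap of the card feed unit: hang the larger test weight by its strap handle on the hook at the end of the pressure arm and let go of it, lowering it on rather than dropping it, so that the weight alone brings the arm down on its stop. Then take the setting blade by its handle and slide it straight in from the unit's open front, flat on the bed plate and under the shoe, until it drags snugly and its tip stands just out past the back edge of the shoe, without touching the feed roller behind. Finish while still holding the blade there, with the weight still hanging freely; leave the small weight, the screwdriver and the loose pulley alone.

Things in the scene. Friction and masses are not known exactly. Their poses are not given: they have to be found in the camera images.
- feeder: card feed unit, cover off, fixed: grey cast tray, deck 45 mm high. Origin on the bench; its +x points to its back, the open front (-x, outer face x=-75 mm) faces the robot; sides at y=-120, +130. The pressure arm, a ladder casting 33 wide, top at 98, runs along y over x=-40; pivot at its +y end (y=+105, z=92), hook at its -y end. Roller, drive pulley and motor can behind the arm, all below 95
- press_arm (a joint): angle (rad) of the pressure arm: 0 = down on its stop screw, grows as the hook end rises. A return spring floats the empty arm at about 0.05 (shoe some 7.5 mm above the bed plate); the larger weight on the hook brings it to 0, and the inserted blade then lifts it to about 0.012
- shoe: steel pressure shoe under the arm, moves with it. Flat underside 30 x 30 mm; origin at that underside's centre, axes as the feeder's (x to the back). Back edge at x=+15; front lip from x=-15 to -29 turned up 22 deg to lead the blade in. Arm on stop: underside 63.5 mm above the bench, 1.5 above the bed plate, weighted with 4 to 5 N; the 3 mm blade lifts it, entering with a push of 4 to 10 N
- bedplate: fixed steel bed plate under the shoe, 40 mm wide (y). Origin at the centre of its flat top, 62 mm above the bench, axes as the feeder's; flat from x=-17 to +17 mm, front edge sloping down 20 deg from x=-17 to -31
- roller: fixed black rubber feed roller behind the shoe, diameter 24 mm, 66 long (y). Origin at its centre, 66 mm above the bench; its front face is 27 mm behind the shoe's back edge
- hook: hook on the arm's free end: steel bar, diameter 6 mm, running out along the feeder's -y and turned up at the end. Origin on top of the bar at mid seat: 95 mm above the bench with the arm down, about 108 with it up. From the origin: bar straight to y=-21, upturned end at y=-22 to -28, rising to 12 mm above the origin; the arm's casting ends at y=+34
- weight: larger test weight, 300 g, steel: cylinder diameter 44, 26 mm high, on top an upright square loop of flat strap (4 thick, 10 wide in x). Origin at the centre of its underside, z up. Loop's legs stand along z, outer faces at y=+22 and -22; grip it across them (44 mm), so that the hook passes between the fingers. Opening looked through along x, 36 wide, z=26 to 74; top of strap z=78
- weight_eye (a point): middle of the underside of the larger weight's top strap, 74 mm above its underside (same axes): rests on the hook's bar when it hangs
- blade: setting blade (thick feeler), 70 g: black handle 70 (x) x 18 (y) x 30 (z) mm standing on its 18 mm side, and a flat steel blade 14 wide, 3 thick, round-nosed, straight out of its +x end. Origin at the centre of the handle's underside, z up; the blade's mid-plane is at z=15 mm, from x=35 to 115
- blade_tip (a point): end of the blade's nose, at x=115, z=15 mm of the blade body, same axes
- small_weight: smaller test weight, not used: steel cylinder diameter 30 mm with a like loop, 54 mm high in all; origin at the centre of its underside
- screwdriver: black-handled screwdriver, 170 mm long, lying on the bench; origin under its middle
- pulley: loose black flanged pulley, diameter 48 mm, 26 high; origin at the centre of its underside
Things that resemble listed ones, but are neither listed nor needed, are in the scene too. Leave any red or turquoise look-alike of the weight alone.

How it is judged:
By the outcome, as a careful person would: the job done as asked, in the order asked, and still so for the second after the job is handed in, while the arm keeps its last pose, push and grip.
It also fails if it takes over 67 s, if anything falls off the work surface, if the arm or the gripper's body presses on something with over 40 N, if the wrist force passes 120 N, or if a joint passes its speed limit or range.

## Working session

There is one attempt and no reset: what is moved stays moved. The work goes in short steps, Python scripts to look and compute and a tool call to move; the robot and the scene stay as the last step left them, time stands still between calls to the robot, and variables do not carry over. Pictures are saved under pics/ and viewed, and the job is handed in when it is done.

Besides the shell and the picture viewer there is one more tool, called after "Request:" by a JSON object that holds its "name" and its "arguments", one argument or row to a line. step_arm: Moves the arm, as the interface text tells. Its arguments: {"type":"object","properties":{"increments":{"type":"array","items":{"type":"number"}},"fingers":{"type":"number"},"force":{"type":"number"}},"required":["increments"]}

```bash
ls; mkdir -p pics; cat > h.py <<'E'
import numpy as np, cv2
from scipy.spatial.transform import Rotation as Rn
from bench import ctrl
def cam(n):
    p=ctrl.camera_params(n); return p,np.array(p["R"]),np.array(p["t"])
def w(n,x):
    p,R,t=cam(n); return R.T@(np.array(x)-t)
def proj(n,X):
    p,R,t=cam(n); c=R@np.array(X)+t; s=c[:2]/c[2]; f=210/np.tan(np.radians(p["vertical_fov"])/2)
    s=s*(1+p["k1"]*(s@s)); return s*f+[p["cx"],p["cy"]]
def ray(n,uv):
    p,R,t=cam(n); f=210/np.tan(np.radians(p["vertical_fov"])/2)
    d=(np.array(uv,float)-[p["cx"],p["cy"]])/f; s=d.copy()
    for _ in range(50): s=d/(1+p["k1"]*(s@s))
    return -R.T@t, R.T@np.array([s[0],s[1],1])
def atz(n,uv,z):
    o,d=ray(n,uv); return o+d*(z-o[2])/d[2]
def save(n,f):
    im=ctrl.get_image(n); cv2.imwrite("pics/"+f,im[:,:,::-1]); return im
E
python3 - <<'E'
from h import *
np.set_printoptions(precision=4,suppress=True)
for n in("side","top"):
    save(n,n+"0.png"); p,R,t=cam(n); print(p["vertical_fov"],p["k1"],-R.T@t)
s=ctrl.get_state(); print(s)
E
```

```text
pics
52.066495050456375 0.005345294023997883 [0.4404 0.9269 0.6478]
47.64171827339927 -0.10558230325973848 [ 0.3544 -0.0183  1.2346]
{'time': 0.1, 'joint_positions': array([-1.2269,  0.3217, -0.0701,  1.4516,  0.0226,  1.3708, -0.0569]), 'qd': array([-0.0014, -0.0018, -0.0006, -0.0005,  0.0009, -0.002 , -0.0004]), 'joint_torque': array([  0.0001, -49.2567,  -0.4058, -31.34  ,  -0.0642,   0.0394,
         0.0001]), 'position': array([0.2104, 0.6145, 0.2216]), 'tool_rot': array([ 0.2574,  1.5554, -0.2601]), 'ft_force': array([ 0.1344, -0.1351,  0.3519]), 'torque': array([-0.0382,  0.0152, -0.0078]), 'grip_width': 1.0003746993473397}
```

View pics/side0.png

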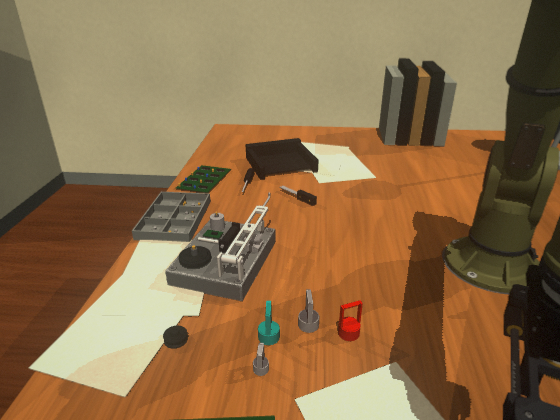

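View pics/top0.png

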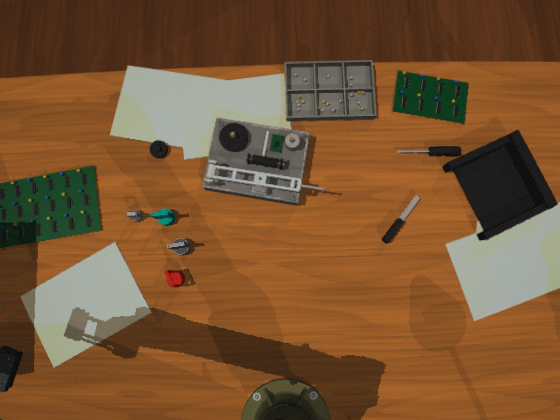

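The top view shows the grey larger weight at (180,246), turquoise and red look-alikes at (165,216) and (175,278), the blade at (400,220), and the feeder at (258,160) with its hook at about (315,188). Next I'll measure these.

```bash
python3 - <<'E'
from h import *
np.set_printoptions(precision=4,suppress=True)
for nm in ["feeder","hook","bedplate","shoe","weight","weight_eye","blade","blade_tip","roller"]:
    for n in("side","top"):
        for r in ctrl.spot_point(n,nm)[:4]:
            X=w(n,r["xyz"]); print(nm,n,round(r["score"],2),X,proj(n,X))
print(ctrl.get_state()["time"])
im=ctrl.get_image("top"); 
def crop(im,x,y,wd,hh,s,f): cv2.imwrite("pics/"+f,cv2.resize(im[y:y+hh,x:x+wd,::-1],None,fx=s,fy=s,interpolation=cv2.INTER_CUBIC))
crop(im,190,110,160,110,5,"c_feed.png"); crop(im,120,190,100,110,5,"c_w.png"); crop(im,370,180,70,70,8,"c_b.png")
im=ctrl.get_image("side"); crop(im,160,180,160,120,5,"s_feed.png"); crop(im,230,280,140,100,5,"s_w.png");crop(im,260,170,80,50,8,"s_b.png")
E
```

```text
feeder side 0.6 [ 0.6472  0.0587 -0.0028] [232.1973 263.0965]
feeder top 0.91 [ 0.648   0.0541 -0.0017] [258.946  169.6513]
hook side 0.51 [ 0.576  -0.0796  0.1041] [265.9653 201.5429]
hook top 0.58 [ 0.4482  0.2571 -0.002 ] [182.7097 246.2349]
hook top 0.37 [ 0.5788 -0.0835  0.1089] [313.5106 185.6071]
bedplate side 0.58 [0.6071 0.0429 0.0609] [247.7877 239.4837]
bedplate top 0.51 [0.605  0.0467 0.0633] [260.5068 180.2911]
shoe side 0.59 [0.5994 0.0459 0.0692] [250.5336 237.4973]
shoe side 0.24 [ 0.5777 -0.0791  0.1054] [265.2885 201.1616]
shoe top 0.54 [0.6051 0.0437 0.0687] [261.5769 179.77  ]
weight side 0.97 [ 0.3675  0.2722 -0.0008] [346.9872 332.4011]
weight side 0.85 [0.4433 0.2573 0.0013] [309.9854 323.7298]
weight side 0.59 [ 0.527   0.2982 -0.0025] [267.8422 336.5436]
weight side 0.56 [ 0.5731 -0.079   0.1053] [267.0052 201.3067]
weight top 0.66 [ 0.4468  0.2572 -0.0024] [182.72   246.8028]
weight top 0.63 [0.3677 0.2707 0.0023] [176.933  277.3501]
weight top 0.55 [0.5224 0.2994 0.0042] [166.635  218.1871]
weight_eye side 0.82 [0.5256 0.3    0.0736] [267.8265 308.694 ]
wei
[... 179 characters left out ...]
78.0651]
weight_eye top 0.62 [0.5276 0.3012 0.0752] [158.7516 212.4443]
weight_eye top 0.59 [0.4435 0.2588 0.0751] [175.1363 245.9168]
weight_eye top 0.22 [ 0.4766 -0.286   0.0006] [390.2385 230.3124]
blade side 0.49 [ 0.4754 -0.2887 -0.0027] [305.9014 201.5702]
blade top 0.65 [ 0.4766 -0.2887  0.0016] [391.3512 230.2192]
blade_tip side 0.64 [ 0.5603 -0.3626  0.0138] [281.5595 185.7564]
blade_tip side 0.64 [0.655  0.0366 0.0611] [229.3502 237.0677]
blade_tip top 0.91 [ 0.5612 -0.3634  0.0161] [418.884  196.6109]
roller side 0.56 [0.6081 0.0452 0.0635] [247.1928 239.0845]
roller side 0.53 [0.6506 0.0347 0.0642] [231.1697 235.6815]
roller top 0.68 [0.658  0.0356 0.067 ] [264.5122 159.3987]
1.0
```

View pics/c_feed.png

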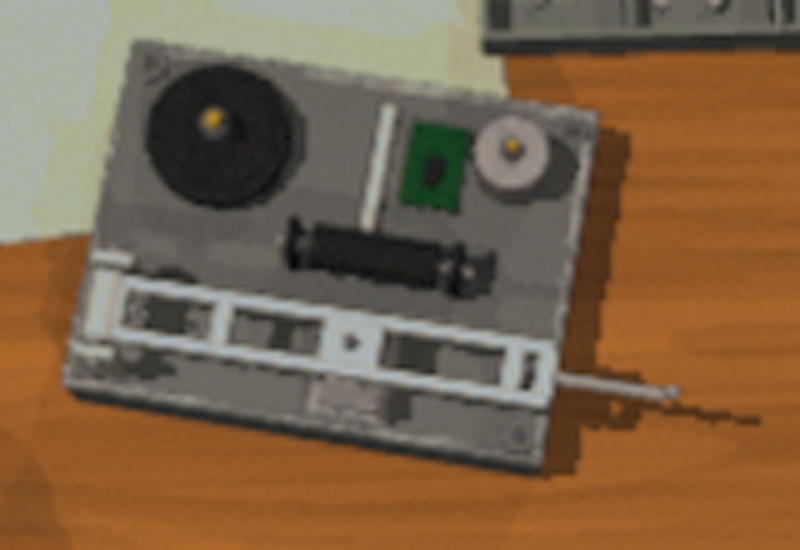

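View pics/c_w.png

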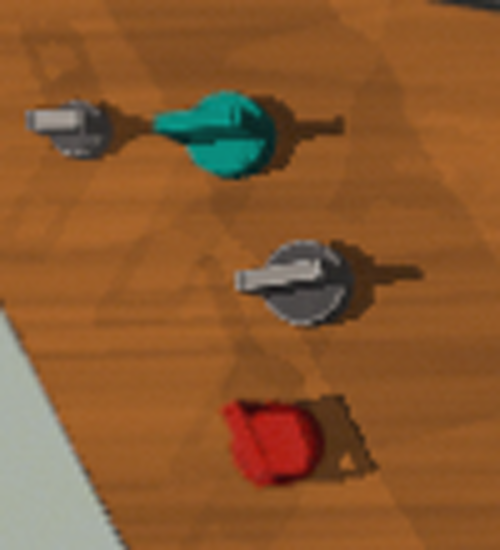

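View pics/c_b.png

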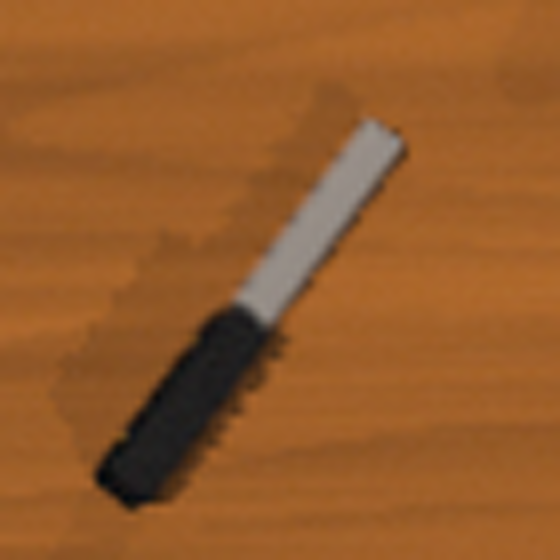

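View pics/s_feed.png

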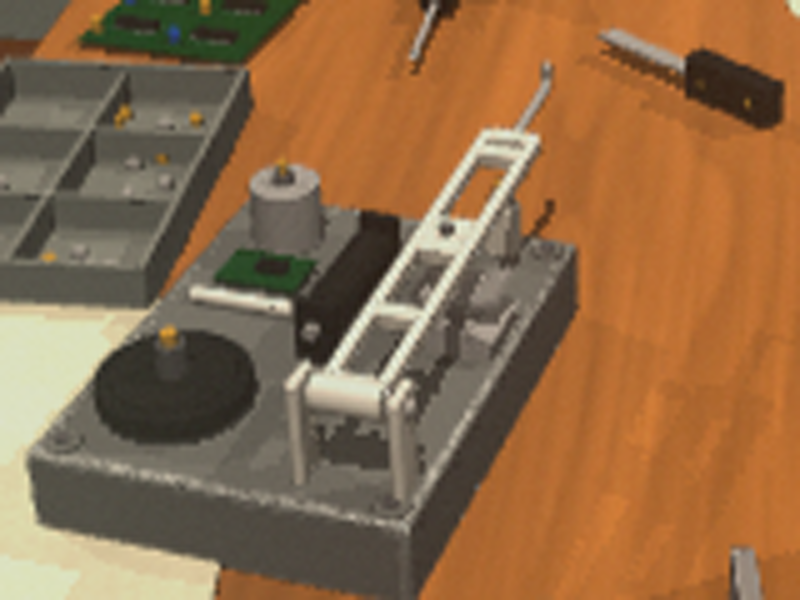

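View pics/s_w.png

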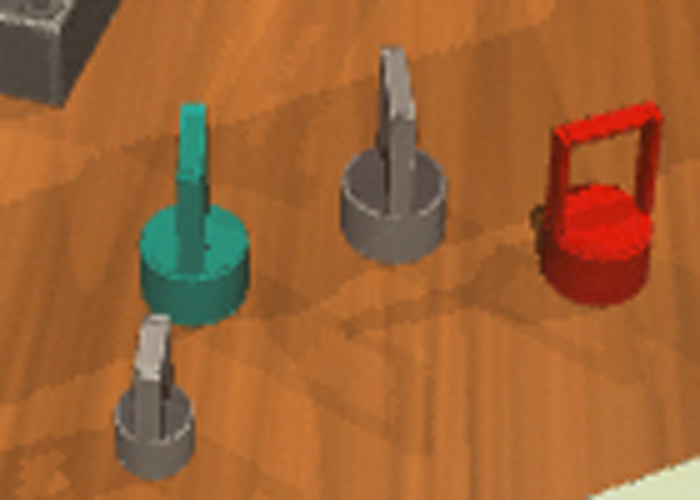

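```bash
python3 - <<'E'
from h import *
np.set_printoptions(precision=4,suppress=True)
s=ctrl.get_state(); R=Rn.from_rotvec(s["tool_rot"]).as_matrix(); print("tool axes\n",R.T)
C=[atz("top",p,.045) for p in [(203.6,187),(298,203),(217,118.4),(309.4,132.4)]]
for c in C: print(c)
yf=C[0]-C[1]; print("front len",np.linalg.norm(yf),np.degrees(np.arctan2(-yf[0],yf[1])))
yf=C[2]-C[3]; print("back len",np.linalg.norm(yf),np.degrees(np.arctan2(-yf[0],yf[1])))
xf=C[2]-C[0]; print(np.linalg.norm(xf),np.degrees(np.arctan2(xf[1],xf[0])))
xf=C[3]-C[1]; print(np.linalg.norm(xf),np.degrees(np.arctan2(xf[1],xf[0])))
# strap ends at z=.078, crop offset 120,190
a=atz("top",(120+240/5,190+283/5),.078);b=atz("top",(120+320/5,190+266/5),.078);print(a,b,b-a,(a+b)/2,np.linalg.norm(a-b))
th=np.radians(-9.5); 
for nm,p in [("shoe",(0.605,0.0445,.069)),("hook",(0.577,-0.081,.106)),("roller",(.6555,.0355,.066)),("bed",(.606,.0448,.062))]:
    d=np.array(p[:2])-[.6476,.0564]; print(nm, np.cos(th)*d[0]+np.sin(th)*d[1], -np.sin(th)*d[0]+np.cos(th)*d[1])
E
```

```text
tool axes
 [[ 0.      0.0001 -1.    ]
 [ 0.3238  0.9461  0.0001]
 [ 0.9461 -0.3238  0.    ]]
[0.5953 0.1941 0.045 ]
[ 0.5477 -0.0464  0.045 ]
[0.7787 0.1601 0.045 ]
[ 0.7331 -0.0815  0.045 ]
front len 0.24518110969276471 -11.203795680027977
back len 0.2458638502671865 -10.694067560288307
0.18652669030689953 -10.51455266713857
0.18870701449630373 -10.726868699486209
[0.442  0.2759 0.078 ] [0.4495 0.2362 0.078 ] [ 0.0076 -0.0397  0.    ] [0.4458 0.256  0.078 ] 0.040421278415088774
shoe -0.04005170011574397 -0.01876782666795792
hook -0.04695422242327142 -0.14716800262497945
roller 0.01124115121463231 -0.019309492985828784
bed -0.03911492879596494 -0.018306893381636068
```

```bash
cat >> h.py <<'E'
def psi_of(R): return np.degrees(np.arctan2(-R[0,1],R[1,1]))
def plan(pos,psi,n,start=None):
    """rows from current pose (or start=(pos,psi)) to pos, psi(deg), tool down"""
    if start is None:
        s=ctrl.get_state(); p0=np.array(s["position"]); ps0=psi_of(Rn.from_rotvec(s["tool_rot"]).as_matrix())
    else: p0,ps0=np.array(start[0]),start[1]
    d=(np.array(pos)-p0)/n; dp=np.radians(psi-ps0)/n
    rows=[]
    for i in range(n):
        a=np.radians(ps0)+dp*i
        y=np.array([-np.sin(a),np.cos(a),0]);z=np.array([np.cos(a),np.sin(a),0])
        rows+= [round(-d[2]*100,2),round(d@y*100,2),round(d@z*100,2),round(-dp,3),0,0]
    print(p0.round(4),round(ps0,2),"->",pos,psi,"n",n); print(rows)
def st():
    s=ctrl.get_state();R=Rn.from_rotvec(s["tool_rot"]).as_matrix()
    print("t",round(s["time"],2),"pos",np.round(s["position"],4),"psi",round(psi_of(R),2),"xt",np.round(R[:,0],4),"F",np.round(s["ft_force"],2),"T",np.round(s["torque"],3),"w",round(s["grip_width"],3),"j",np.round(s["joint_positions"],2))
E
python3 -c "
from h import *
plan([.446,.258,.16],10.8,10)"
```

```text
[0.2105 0.615  0.2226] -18.89 -> [0.446, 0.258, 0.16] 10.8 n 10
[np.float64(0.63), np.float64(-2.61), np.float64(3.38), np.float64(-0.052), 0, 0, np.float64(0.63), np.float64(-2.79), np.float64(3.24), np.float64(-0.052), 0, 0, np.float64(0.63), np.float64(-2.95), np.float64(3.1), np.float64(-0.052), 0, 0, np.float64(0.63), np.float64(-3.11), np.float64(2.94), np.float64(-0.052), 0, 0, np.float64(0.63), np.float64(-3.26), np.float64(2.77), np.float64(-0.052), 0, 0, np.float64(0.63), np.float64(-3.39), np.float64(2.6), np.float64(-0.052), 0, 0, np.float64(0.63), np.float64(-3.52), np.float64(2.42), np.float64(-0.052), 0, 0, np.float64(0.63), np.float64(-3.65), np.float64(2.24), np.float64(-0.052), 0, 0, np.float64(0.63), np.float64(-3.76), np.float64(2.04), np.float64(-0.052), 0, 0, np.float64(0.63), np.float64(-3.86), np.float64(1.85), np.float64(-0.052), 0, 0]
```

Request:
{"name": "step_arm", "arguments": {
  "increments": [0.63,-2.61,3.38,-0.052,0,0,0.63,-2.79,3.24,-0.052,0,0,0.63,-2.95,3.1,-0.052,0,0,0.63,-3.11,2.94,-0.052,0,0,0.63,-3.26,2.77,-0.052,0,0,0.63,-3.39,2.6,-0.052,0,0,0.63,-3.52,2.42,-0.052,0,0,0.63,-3.65,2.24,-0.052,0,0,0.63,-3.76,2.04,-0.052,0,0,0.63,-3.86,1.85,-0.052,0,0,0,0,0,0,0,0,0,0,0,0,0,0],
  "fingers": 100,
  "force": 30
}}

```text
time: 2.6
position: [0.4461, 0.2587, 0.1598]
tool_rot: [-0.149, 1.566, 0.15]
ft_force: [-0.1, 0.2, -1.3]
grip_width: 0.999
```

```bash
python3 -c "
from h import *
st()
save('top','t1.png');im=save('side','s1.png'); cv2.imwrite('pics/s1c.png',cv2.resize(im[200:380,220:420,::-1],None,fx=3.5,fy=3.5,interpolation=2))
plan([.446,.258,.09],10.8,4)"
```

```text
t 2.6 pos [0.4461 0.2587 0.1598] psi 10.89 xt [-0.e+00  8.e-04 -1.e+00] F [-0.09  0.18 -1.25] T [ 0.09 -0.01 -0.02] w 0.999 j [-0.74  0.08  0.18  1.87 -0.01  1.2   1.2 ]
[0.4456 0.2595 0.1598] 11.01 -> [0.446, 0.258, 0.09] 10.8 n 4
[np.float64(1.74), np.float64(-0.04), np.float64(0.0), np.float64(0.001), 0, 0, np.float64(1.74), np.float64(-0.04), np.float64(0.0), np.float64(0.001), 0, 0, np.float64(1.74), np.float64(-0.04), np.float64(0.0), np.float64(0.001), 0, 0, np.float64(1.74), np.float64(-0.04), np.float64(0.0), np.float64(0.001), 0, 0]
```

View pics/s1c.png

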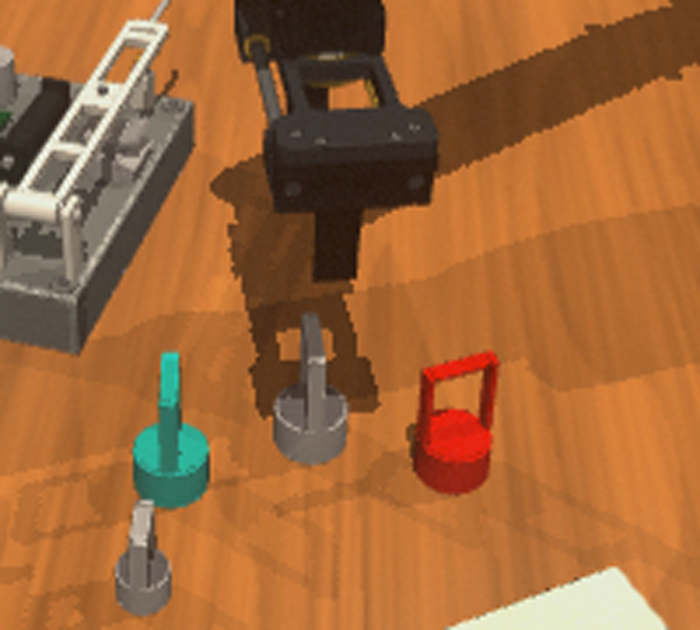

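View pics/t1.png

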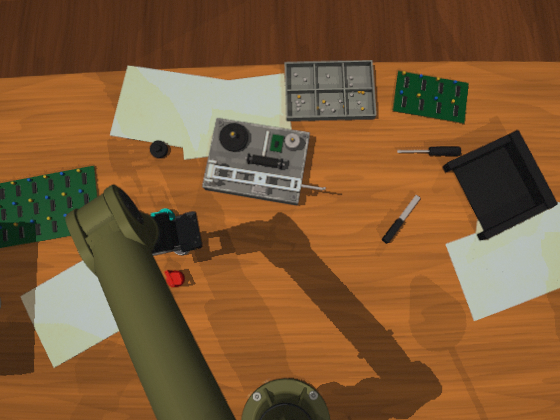

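Request:
{"name": "step_arm", "arguments": {
  "increments": [1.74,-0.04,0,0,0,0,1.74,-0.04,0,0,0,0,1.74,-0.04,0,0,0,0,1.74,-0.03,0,0,0,0]
}}

```text
time: 3.2
position: [0.4461, 0.2564, 0.0882]
tool_rot: [-0.15, 1.567, 0.149]
ft_force: [-0.1, -0.3, 1.6]
grip_width: 0.997
```

```bash
python3 -c "
from h import *
st()
im=save('side','s2.png'); cv2.imwrite('pics/s2c.png',cv2.resize(im[220:370,230:400,::-1],None,fx=4,fy=4,interpolation=2))
print(proj('side',[.446,.258,.09]),proj('side',[.446,.258,.078]))"
```

```text
t 3.2 pos [0.4461 0.2564 0.0882] psi 10.9 xt [-8.e-04 -7.e-04 -1.e+00] F [-0.08 -0.27  1.64] T [ 0.069 -0.037 -0.017] w 0.997 j [-0.74  0.15  0.18  1.95 -0.03  1.05  1.21]
[310.05426252 290.6674387 ] [309.86274067 295.35203026]
```

View pics/s2c.png

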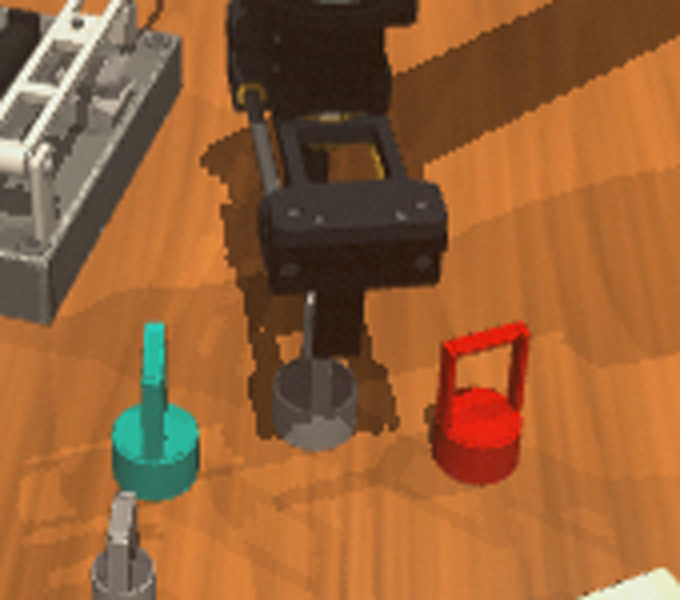

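```bash
python3 -c "
from h import *
y=np.array([-.188,.982,0])
c=np.array([.446,.2575,0])
print(proj('side',c+y*.0585+[0,0,.09]),proj('side',c+y*.0435+[0,0,.09]),'leg',proj('side',c+y*.022+[0,0,.04]))"
```

```text
[314.89712934 310.8726881 ] [313.60003393 305.40741494] leg [310.96411406 317.18856667]
```

Request:
{"name": "step_arm", "arguments": {
  "increments": [1.4,0,0,0,0,0,1.4,0,0,0,0,0,1.4,0,0,0,0,0,1.3,0,0,0,0,0,0,0,0,0,0,0]
}}

```text
time: 3.88
position: [0.4458, 0.2561, 0.0337]
tool_rot: [-0.15, 1.568, 0.148]
ft_force: [-0.3, 0.4, -1.0]
grip_width: 1.0
```

Request:
{"name": "step_arm", "arguments": {
  "increments": [0,0,0,0,0,0,0,0,0,0,0,0,0,0,0,0,0,0,0,0,0,0,0,0,0,0,0,0,0,0,0,0,0,0,0,0],
  "fingers": 30,
  "force": 25
}}

```text
time: 4.62
position: [0.4466, 0.2575, 0.0352]
tool_rot: [-0.149, 1.565, 0.151]
ft_force: [0.0, 2.3, 1.9]
grip_width: 0.504
```

```bash
python3 -c "
from h import *
st()"
```

```text
t 4.62 pos [0.4466 0.2575 0.0352] psi 10.92 xt [ 4.0e-04  1.1e-03 -1.0e+00] F [0.03 2.28 1.88] T [0.508 0.148 0.022] w 0.504 j [-0.73  0.21  0.17  1.99 -0.05  0.94  1.23]
```

Request:
{"name": "step_arm", "arguments": {
  "increments": [-1.0,0,0,0,0,0,-2.5,0,0,0,0,0,-3.3,0,0,0,0,0,-3.5,0,0,0,0,0,-3.5,0,0,0,0,0,-2.7,0,0,0,0,0,0,0,0,0,0,0]
}}

```text
time: 5.5
position: [0.4477, 0.2569, 0.202]
tool_rot: [-0.147, 1.562, 0.15]
ft_force: [-0.7, -0.9, -3.1]
grip_width: 0.505
```

```bash
python3 -c "
from h import *
st()
plan([.568,-.14,.20],-100.8,18)"
```

```text
t 5.5 pos [0.4477 0.2569 0.202 ] psi 10.87 xt [ 0.0035  0.0021 -1.    ] F [-0.72 -0.89 -3.12] T [-0.008  0.002  0.006] w 0.505 j [-0.75  0.04  0.18  1.82 -0.01  1.28  1.2 ]
[0.4477 0.2569 0.202 ] 10.87 -> [0.568, -0.14, 0.2] -100.8 n 18
[np.float64(0.01), np.float64(-2.29), np.float64(0.24), np.float64(0.108), 0, 0, np.float64(0.01), np.float64(-2.25), np.float64(0.49), np.float64(0.108), 0, 0, np.float64(0.01), np.float64(-2.19), np.float64(0.73), np.float64(0.108), 0, 0, np.float64(0.01), np.float64(-2.09), np.float64(0.96), np.float64(0.108), 0, 0, np.float64(0.01), np.float64(-1.98), np.float64(1.18), np.float64(0.108), 0, 0, np.float64(0.01), np.float64(-1.84), np.float64(1.39), np.float64(0.108), 0, 0, np.float64(0.01), np.float64(-1.68), np.float64(1.58), np.float64(0.108), 0, 0, np.float64(0.01), np.float64(-1.5), np.float64(1.75), np.float64(0.108), 0, 0, np.float64(0.01), np.float64(-1.3), np.float64(1.9), np.float64(0.108), 0, 0, np.float64(0.01), np.float64(-1.09), np.float64(2.03), np.float64(0.108), 0, 0, np.float64(0.01), np.float64(-0.86), np.float64(2.14), np.float64(0.108), 0, 0, np.float64(0.01), np.float64(-0.63), np.float64(2.22), np.float64(0.108), 0, 0, np.float64(0.01), np.float64(-0.38), np.float64(2.27), np.float64(0.108), 0, 0, np.float64(0.01), np.float64(-0.14), np.float64(2.3), np.float64(0.108), 0, 0, np.float64(0.01), np.float64(0.11), np.float64(2.3), np.float64(0.108), 0, 0, np.float64(0.01), np.float64(0.36), np.float64(2.28), np.float64(0.108), 0, 0, np.float64(0.01), np.float64(0.61), np.float64(2.22), np.float64(0.108), 0, 0, np.float64(0.01), np.float64(0.84), np.float64(2.14), np.float64(0.108), 0, 0]
```

Request:
{"name": "step_arm", "arguments": {
  "increments": [0,-2.29,0.24,0.108,0,0,0,-2.25,0.49,0.108,0,0,0,-2.19,0.73,0.108,0,0,0,-2.09,0.96,0.108,0,0,0,-1.98,1.18,0.108,0,0,0,-1.84,1.39,0.108,0,0,0,-1.68,1.58,0.108,0,0,0,-1.5,1.75,0.108,0,0,0,-1.3,1.9,0.108,0,0,0,-1.09,2.03,0.108,0,0,0,-0.86,2.14,0.108,0,0,0,-0.63,2.22,0.108,0,0]
}}

```text
time: 7.0
position: [0.5262, -0.0089, 0.1979]
tool_rot: [0.861, 1.395, -0.866]
ft_force: [0.2, -0.3, -3.4]
grip_width: 0.503
```

Request:
{"name": "step_arm", "arguments": {
  "increments": [0,-0.38,2.27,0.108,0,0,0,-0.14,2.3,0.108,0,0,0,0.11,2.3,0.108,0,0,0,0.36,2.28,0.108,0,0,0,0.61,2.22,0.108,0,0,0,0.84,2.14,0.108,0,0,0,0,0,0,0,0]
}}

```text
time: 7.88
position: [0.5666, -0.1423, 0.1981]
tool_rot: [1.342, 1.116, -1.348]
ft_force: [0.1, 1.3, -2.6]
grip_width: 0.499
```

```bash
python3 - <<'E'
from h import *
st()
save('top','t3.png');im=save('side','s3.png')
for n in("side","top"):
    for r in ctrl.spot_point(n,"hook")[:3]:
        X=w(n,r["xyz"]); print(n,round(r["score"],2),X.round(4),proj(n,X).round(1))
plan([.568,-.14,.092],-100.8,5)
E
```

```text
t 7.88 pos [ 0.5666 -0.1423  0.1981] psi -100.68 xt [-0.0033 -0.0016 -1.    ] F [ 0.09  1.27 -2.64] T [-0.067  0.134  0.014] w 0.499 j [-0.33  0.22  0.62  1.67 -0.13  1.3   0.12]
side 0.4 [ 0.5782 -0.0814  0.1056] [265.2 200.7]
top 0.47 [ 0.5758 -0.0841  0.1088] [313.8 186.8]
[ 0.5675 -0.1384  0.1991] -100.34 -> [0.568, -0.14, 0.092] -100.8 n 5
[np.float64(2.14), np.float64(0.02), np.float64(0.03), np.float64(0.002), 0, 0, np.float64(2.14), np.float64(0.02), np.float64(0.03), np.float64(0.002), 0, 0, np.float64(2.14), np.float64(0.02), np.float64(0.03), np.float64(0.002), 0, 0, np.float64(2.14), np.float64(0.02), np.float64(0.03), np.float64(0.002), 0, 0, np.float64(2.14), np.float64(0.02), np.float64(0.03), np.float64(0.002), 0, 0]
```

View pics/t3.png

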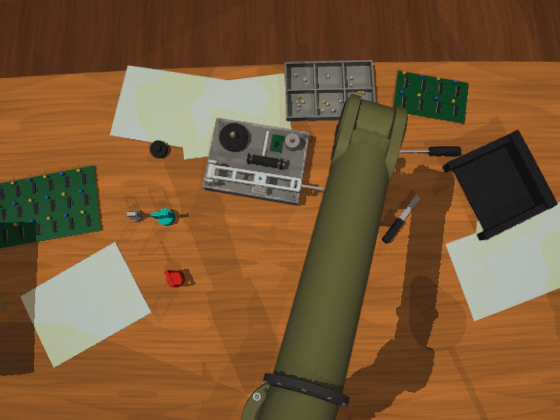

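View pics/s3.png

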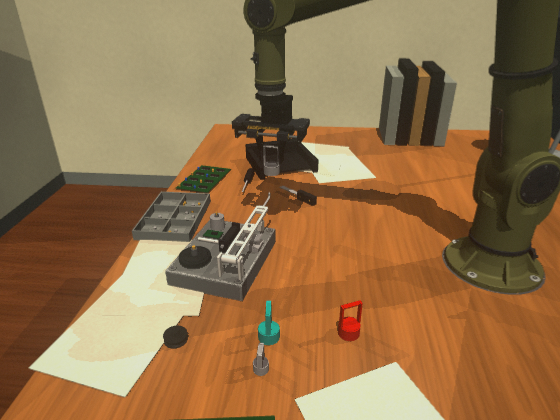

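Request:
{"name": "step_arm", "arguments": {
  "increments": [2.1,0,0,0,0,0,2.1,0,0,0,0,0,2.1,0,0,0,0,0,2.1,0,0,0,0,0,2.1,0,0,0,0,0,0,0,0,0,0,0]
}}

```text
time: 8.82
position: [0.5664, -0.1383, 0.0932]
tool_rot: [1.34, 1.122, -1.344]
ft_force: [-0.0, 0.2, -2.5]
grip_width: 0.504
```

```bash
python3 - <<'E'
from h import *
st();st();
im=save('side','s4.png'); cv2.imwrite('pics/s4c.png',cv2.resize(im[100:260,200:340,::-1],None,fx=4,fy=3.75,interpolation=2))
for nm in ("hook","weight_eye"):
  for n in("side",):
    for r in ctrl.spot_point(n,nm)[:4]:
        X=w(n,r["xyz"]); print(nm,n,round(r["score"],2),X.round(4),proj(n,X).round(1))
st()
E
```

```text
t 8.82 pos [ 0.5664 -0.1383  0.0932] psi -100.36 xt [-0.004   0.0011 -1.    ] F [-0.04  0.19 -2.49] T [-0.187  0.024  0.029] w 0.504 j [-0.31  0.31  0.59  1.79 -0.19  1.1   0.17]
t 8.82 pos [ 0.5664 -0.1383  0.0932] psi -100.36 xt [-0.004   0.0011 -1.    ] F [-0.04  0.19 -2.49] T [-0.187  0.024  0.029] w 0.504 j [-0.31  0.31  0.59  1.79 -0.19  1.1   0.17]
hook side 0.44 [ 0.579  -0.0811  0.1035] [264.9 201.4]
weight_eye side 0.91 [0.5264 0.2994 0.0739] [267.5 308.4]
weight_eye side 0.81 [ 0.5633 -0.1377  0.1315] [272.9 183.1]
weight_eye side 0.64 [0.5342 0.3843 0.0018] [258.4 369.1]
weight_eye side 0.58 [0.3614 0.2728 0.0774] [353.2 303.5]
t 8.97 pos [ 0.5687 -0.1395  0.096 ] psi -100.43 xt [ 1.7e-03  1.0e-04 -1.0e+00] F [ 0.68  0.17 -3.62] T [-0.101 -0.006  0.052] w 0.502 j [-0.31  0.31  0.59  1.79 -0.19  1.1   0.17]
```

View pics/s4c.png

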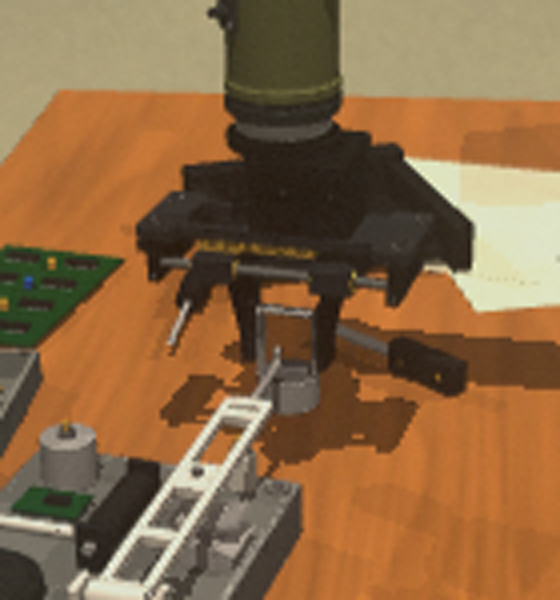

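Request:
{"name": "step_arm", "arguments": {
  "increments": [0,0,-1.1,0,0,0,0,0,-1.1,0,0,0,0,0,-1.1,0,0,0,0,0,-1.1,0,0,0,0,0,-1.1,0,0,0,0,0,0,0,0,0]
}}

```text
time: 9.72
position: [0.5783, -0.0842, 0.0948]
tool_rot: [1.342, 1.119, -1.341]
ft_force: [-0.2, -0.6, -3.4]
grip_width: 0.501
```

```bash
python3 - <<'E'
from h import *
st()
im=save('side','s5.png'); cv2.imwrite('pics/s5c.png',cv2.resize(im[130:250,210:320,::-1],None,fx=5,fy=5,interpolation=2))
im=save('top','t5.png'); cv2.imwrite('pics/t5c.png',cv2.resize(im[110:250,200:400,::-1],None,fx=4,fy=4,interpolation=2))
for nm in ("hook","weight_eye"):
  for n in("side",):
    for r in ctrl.spot_point(n,nm)[:4]:
        X=w(n,r["xyz"]); print(nm,n,round(r["score"],2),X.round(4),proj(n,X).round(1))
st()
E
```

```text
t 9.72 pos [ 0.5783 -0.0842  0.0948] psi -100.36 xt [-1.e-04  6.e-04 -1.e+00] F [-0.21 -0.57 -3.4 ] T [-0.135  0.099  0.022] w 0.501 j [-0.38  0.31  0.57  1.79 -0.18  1.1   0.07]
hook side 0.56 [ 0.576  -0.0803  0.1063] [266.  200.7]
weight_eye side 0.97 [0.3638 0.2745 0.0754] [351.9 304.8]
weight_eye side 0.73 [ 0.5787 -0.0819  0.1332] [264.9 191.4]
weight_eye side 0.57 [0.5238 0.2987 0.0716] [268.9 309.1]
t 9.93 pos [ 0.5778 -0.0866  0.095 ] psi -100.54 xt [-0.e+00 -4.e-04 -1.e+00] F [ 0.23  0.84 -3.48] T [-0.105  0.012  0.001] w 0.5 j [-0.38  0.31  0.57  1.79 -0.18  1.1   0.07]
```

View pics/s5c.png

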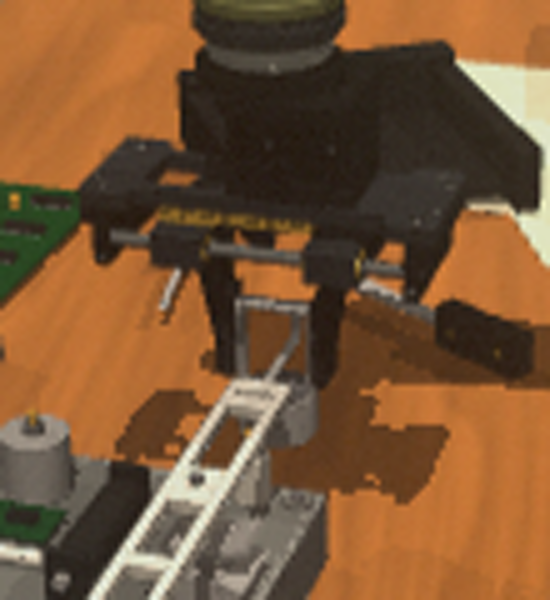

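View pics/t5c.png

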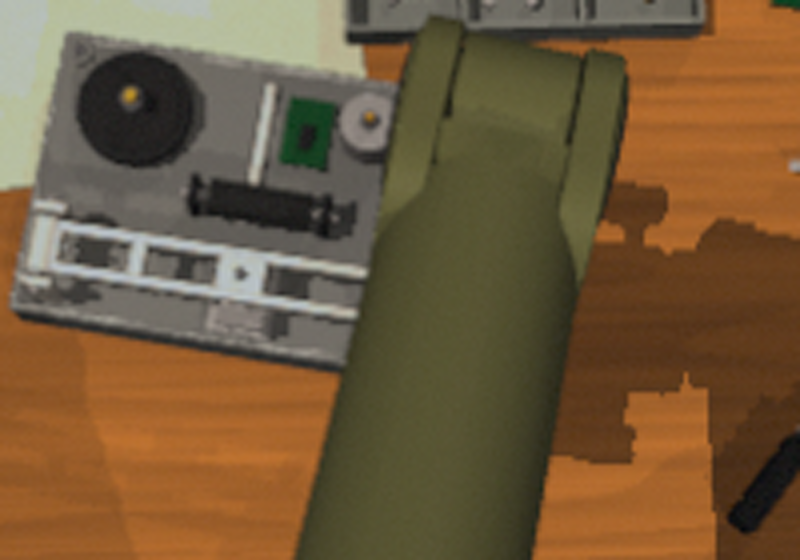

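Request:
{"name": "step_arm", "arguments": {
  "increments": [0.8,0,0,0,0,0,0.8,0,0,0,0,0,0.6,0,0,0,0,0,0.3,0,0,0,0,0]
}}

```text
time: 10.42
position: [0.5776, -0.0858, 0.0692]
tool_rot: [1.342, 1.118, -1.344]
ft_force: [-0.4, 0.3, -2.6]
grip_width: 0.508
```

Request:
{"name": "step_arm", "arguments": {
  "increments": [0.3,0,0,0,0,0,0.2,0,0,0,0,0,0.2,0,0,0,0,0,0,0,0,0,0,0]
}}

```text
time: 10.92
position: [0.5781, -0.0859, 0.063]
tool_rot: [1.343, 1.117, -1.343]
ft_force: [0.0, -0.1, -3.3]
grip_width: 0.501
```

Request:
{"name": "step_arm", "arguments": {
  "increments": [0.2,0,0,0,0,0,0.2,0,0,0,0,0,0,0,0,0,0,0]
}}

```text
time: 11.3
position: [0.5781, -0.0859, 0.0589]
tool_rot: [1.343, 1.117, -1.343]
ft_force: [0.3, -0.0, -1.8]
grip_width: 0.503
```

```bash
python3 - <<'E'
from h import *
st()
im=save('side','s6.png'); cv2.imwrite('pics/s6c.png',cv2.resize(im[130:250,210:320,::-1],None,fx=5,fy=5,interpolation=2))
st()
E
```

```text
t 11.3 pos [ 0.5781 -0.0859  0.0589] psi -100.48 xt [ 2.e-04 -1.e-04 -1.e+00] F [ 0.35 -0.02 -1.81] T [-0.177  0.051 -0.03 ] w 0.503 j [-0.37  0.35  0.56  1.82 -0.21  1.03  0.09]
t 11.35 pos [ 0.5781 -0.0859  0.059 ] psi -100.49 xt [ 2.e-04 -0.e+00 -1.e+00] F [-0.64  0.64 -2.69] T [-0.22   0.078 -0.026] w 0.504 j [-0.37  0.35  0.56  1.82 -0.21  1.03  0.09]
```

View pics/s6c.png

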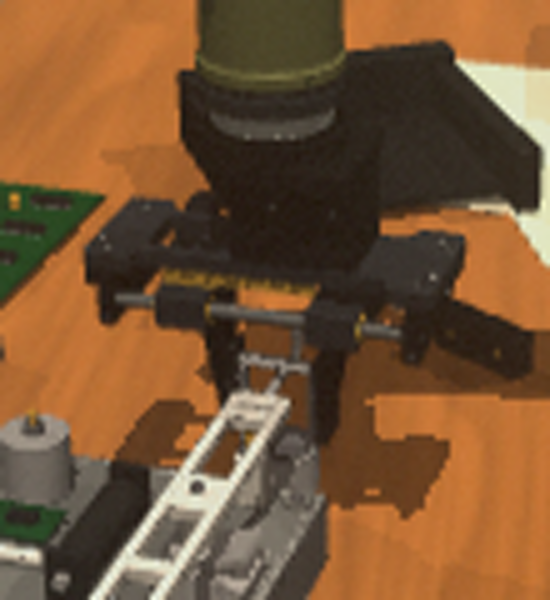

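Request:
{"name": "step_arm", "arguments": {
  "increments": [0.2,0,0,0,0,0,0.1,0,0,0,0,0,0,0,0,0,0,0]
}}

```text
time: 11.72
position: [0.5782, -0.0859, 0.0561]
tool_rot: [1.343, 1.117, -1.342]
ft_force: [-0.3, -1.0, -0.9]
grip_width: 0.506
```

Request:
{"name": "step_arm", "arguments": {
  "increments": [0.1,0,0,0,0,0,0.1,0,0,0,0,0,0,0,0,0,0,0]
}}

```text
time: 12.1
position: [0.5783, -0.0859, 0.0556]
tool_rot: [1.344, 1.117, -1.342]
ft_force: [-3.7, 0.1, 10.5]
grip_width: 0.504
```

```bash
python3 - <<'E'
from h import *
st()
im=save('side','s7.png'); cv2.imwrite('pics/s7c.png',cv2.resize(im[130:250,210:320,::-1],None,fx=5,fy=5,interpolation=2))
for r in ctrl.spot_point("side","hook")[:3]:
        X=w("side",r["xyz"]); print(round(r["score"],2),X.round(4))
st()
E
```

```text
t 12.1 pos [ 0.5783 -0.0859  0.0556] psi -100.49 xt [ 6.e-04  8.e-04 -1.e+00] F [-3.72  0.07 10.51] T [-0.019  0.955  0.068] w 0.504 j [-0.37  0.36  0.56  1.82 -0.22  1.03  0.09]
0.64 [ 0.6453  0.0622 -0.0011]
0.43 [ 0.5755 -0.0781  0.0928]
t 12.2 pos [ 0.5783 -0.0859  0.0556] psi -100.49 xt [ 6.e-04  8.e-04 -1.e+00] F [-4.82  0.01  9.47] T [-0.071  0.936 -0.064] w 0.5 j [-0.37  0.36  0.56  1.82 -0.22  1.03  0.09]
```

View pics/s7c.png

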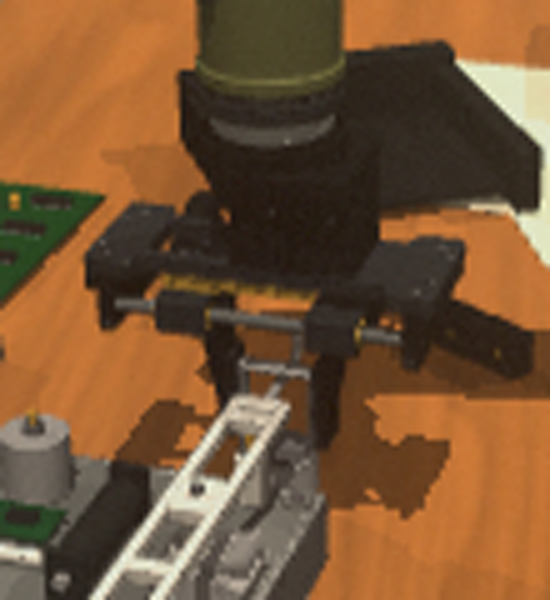

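Request:
{"name": "step_arm", "arguments": {
  "increments": [-0.13,0,0,0,0,0,0,0,0,0,0,0]
}}

```text
time: 12.45
position: [0.5782, -0.0859, 0.0559]
tool_rot: [1.343, 1.117, -1.342]
ft_force: [-2.3, 0.2, 4.5]
grip_width: 0.503
```

Request:
{"name": "step_arm", "arguments": {
  "increments": [0,0,0,0,0,0,0,0,0,0,0,0,0,0,0,0,0,0,0,0,0,0,0,0],
  "fingers": 80
}}

```text
time: 12.95
position: [0.578, -0.0857, 0.055]
tool_rot: [1.343, 1.117, -1.343]
ft_force: [0.5, -0.5, -0.1]
grip_width: 0.786
```

```bash
python3 - <<'E'
from h import *
st()
im=save('side','s8.png'); cv2.imwrite('pics/s8c.png',cv2.resize(im[130:250,210:320,::-1],None,fx=5,fy=5,interpolation=2))
st()
E
```

```text
t 12.95 pos [ 0.578  -0.0857  0.055 ] psi -100.48 xt [-2.e-04  0.e+00 -1.e+00] F [ 0.46 -0.49 -0.11] T [-0.076  0.061 -0.009] w 0.786 j [-0.37  0.36  0.56  1.82 -0.22  1.03  0.09]
t 13.0 pos [ 0.578  -0.0857  0.0551] psi -100.48 xt [-1.e-04  0.e+00 -1.e+00] F [ 0.37  0.85 -0.22] T [-0.047  0.05  -0.018] w 0.786 j [-0.37  0.36  0.56  1.82 -0.22  1.03  0.09]
```

View pics/s8c.png

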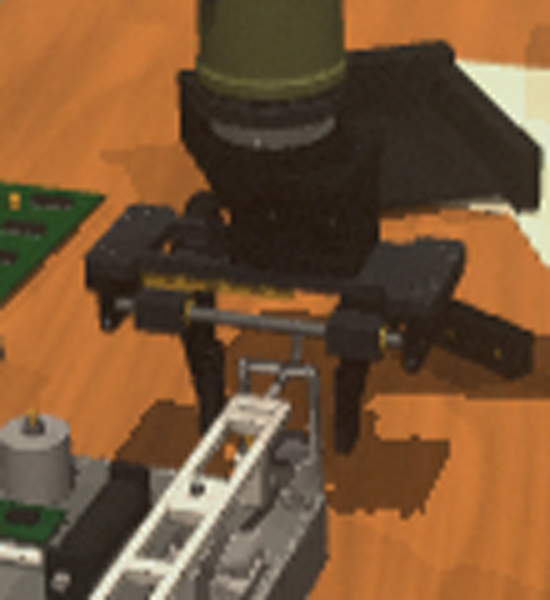

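Request:
{"name": "step_arm", "arguments": {
  "increments": [-1.0,0,0,0,0,0,-1.5,0,0,0,0,0,-2,0,0,0,0,0,-3,0,0,0,0,0,-3.5,0,0,0,0,0,-2,0,0,0,0,0]
}}

```text
time: 13.75
position: [0.5791, -0.0862, 0.189]
tool_rot: [1.346, 1.114, -1.339]
ft_force: [0.0, 0.6, -0.5]
grip_width: 0.797
```

```bash
python3 - <<'E'
from h import *
st()
im=save('side','s9.png'); cv2.imwrite('pics/s9c.png',cv2.resize(im[150:270,190:320,::-1],None,fx=5,fy=5,interpolation=2))
for n in ("side","top"):
  for nm in("blade","blade_tip"):
    for r in ctrl.spot_point(n,nm)[:2]:
        X=w(n,r["xyz"]); print(nm,n,round(r["score"],2),X.round(4))
plan([.4765,-.2887,.12],-41.3,10)
E
```

```text
t 13.75 pos [ 0.5791 -0.0862  0.189 ] psi -100.5 xt [ 4.4e-03  3.0e-04 -1.0e+00] F [ 0.03  0.58 -0.47] T [-0.058  0.048  0.001] w 0.797 j [-0.41  0.22  0.59  1.69 -0.13  1.27  0.03]
blade side 0.53 [ 0.4759 -0.2877 -0.0016]
blade_tip side 0.63 [ 0.5757 -0.0863  0.0221]
blade_tip side 0.53 [ 0.5628 -0.3614  0.0183]
blade top 0.82 [ 0.4769 -0.2865 -0.0008]
blade top 0.51 [0.6528 0.0356 0.0633]
blade_tip top 0.92 [ 0.5598 -0.3583  0.0133]
[ 0.5776 -0.0857  0.185 ] -100.48 -> [0.4765, -0.2887, 0.12] -41.3 n 10
[np.float64(0.65), np.float64(-0.62), np.float64(2.18), np.float64(-0.103), 0, 0, np.float64(0.65), np.float64(-0.85), np.float64(2.1), np.float64(-0.103), 0, 0, np.float64(0.65), np.float64(-1.06), np.float64(2.01), np.float64(-0.103), 0, 0, np.float64(0.65), np.float64(-1.26), np.float64(1.89), np.float64(-0.103), 0, 0, np.float64(0.65), np.float64(-1.45), np.float64(1.75), np.float64(-0.103), 0, 0, np.float64(0.65), np.float64(-1.62), np.float64(1.59), np.float64(-0.103), 0, 0, np.float64(0.65), np.float64(-1.77), np.float64(1.41), np.float64(-0.103), 0, 0, np.float64(0.65), np.float64(-1.91), np.float64(1.22), np.float64(-0.103), 0, 0, np.float64(0.65), np.float64(-2.03), np.float64(1.02), np.float64(-0.103), 0, 0, np.float64(0.65), np.float64(-2.12), np.float64(0.8), np.float64(-0.103), 0, 0]
```

View pics/s9c.png

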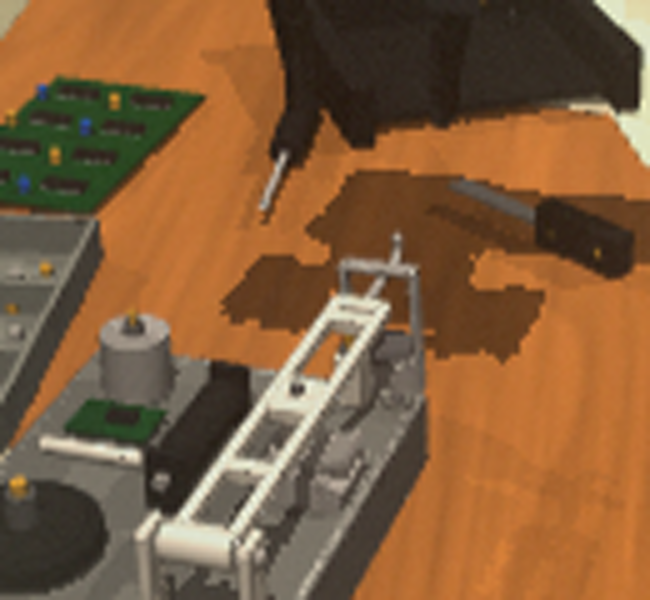

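```bash
python3 - <<'E'
from h import *
f=lambda x,y:(370+x/8,180+y/8)
a=atz("top",f(388,137),.0165);b=atz("top",f(254,310),.0165);c=atz("top",f(117,490),.03)
print(a,b,c); d=a-b; print(np.degrees(np.arctan2(d[1],d[0])),np.linalg.norm(d)); d=a-c;print(np.degrees(np.arctan2(d[1],d[0])),np.linalg.norm(d[:2])); u=d[:2]/np.linalg.norm(d[:2]); print("origin",a[:2]-u*.115)
E
```

```text
[ 0.55974798 -0.36215237  0.0165    ] [ 0.50415609 -0.31430243  0.0165    ] [ 0.4462304  -0.26365887  0.03      ]
-40.71975945504298 0.07334899326813411
-40.94653102231712 0.1502904254294199
origin [ 0.47288601 -0.28678661]
```

Request:
{"name": "step_arm", "arguments": {
  "increments": [0.65,-0.62,2.18,-0.103,0,0,0.65,-0.85,2.1,-0.103,0,0,0.65,-1.06,2.01,-0.103,0,0,0.65,-1.26,1.89,-0.103,0,0,0.65,-1.45,1.75,-0.103,0,0,0.65,-1.62,1.59,-0.103,0,0,0.65,-1.77,1.41,-0.103,0,0,0.65,-1.91,1.22,-0.103,0,0,0.65,-2.03,1.02,-0.103,0,0,0.65,-2.12,0.8,-0.103,0,0,0,0,0,0,0,0]
}}

```text
time: 15.38
position: [0.4744, -0.29, 0.1189]
tool_rot: [0.57, 1.498, -0.571]
ft_force: [-0.1, 0.7, 0.6]
grip_width: 0.797
```

```bash
python3 - <<'E'
from h import *
st()
im=save('side','s10.png'); cv2.imwrite('pics/s10c.png',cv2.resize(im[100:240,220:360,::-1],None,fx=4,fy=4,interpolation=2))
st()
E
```

```text
t 15.38 pos [ 0.4744 -0.29    0.1189] psi -41.76 xt [-3.e-03  4.e-04 -1.e+00] F [-0.09  0.69  0.6 ] T [-0.011 -0.039 -0.038] w 0.797 j [-0.04  0.22  0.61  1.83 -0.14  1.13  1.46]
t 15.43 pos [ 0.4757 -0.2886  0.1193] psi -41.68 xt [-0.0018  0.001  -1.    ] F [-0.87  0.88 -0.14] T [-0.009  0.035  0.011] w 0.802 j [-0.04  0.22  0.61  1.83 -0.14  1.13  1.46]
```

View pics/s10c.png

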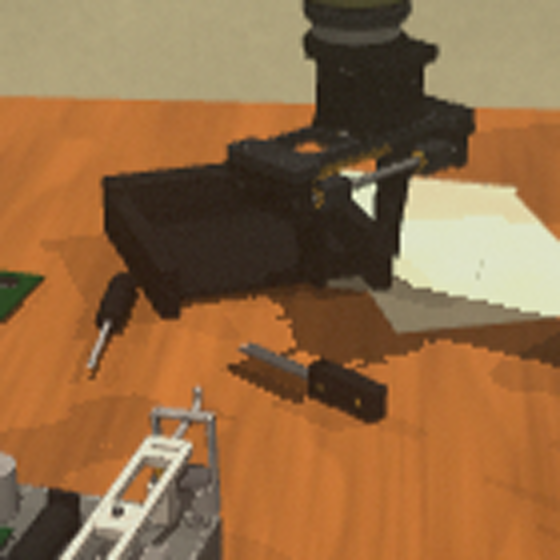

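Request:
{"name": "step_arm", "arguments": {
  "increments": [2.5,0.1,0,-0.012,0,0,2.5,0,0,0,0,0,2.5,0,0,0,0,0,2.5,0,0,0,0,0,1.0,0,0,0,0,0,0,0,0,0,0,0]
}}

```text
time: 16.18
position: [0.4775, -0.287, 0.0099]
tool_rot: [0.557, 1.499, -0.556]
ft_force: [-0.8, -0.5, 0.4]
grip_width: 0.797
```

```bash
python3 - <<'E'
from h import *
st()
im=save('side','s11.png'); cv2.imwrite('pics/s11c.png',cv2.resize(im[120:240,240:360,::-1],None,fx=5,fy=5,interpolation=2))
st()
E
```

```text
t 16.18 pos [ 0.4775 -0.287   0.0099] psi -40.76 xt [-9.e-04  7.e-04 -1.e+00] F [-0.83 -0.51  0.37] T [-0.062  0.017 -0.013] w 0.797 j [ 0.01  0.37  0.56  1.92 -0.24  0.92  1.55]
t 16.23 pos [ 0.4779 -0.2877  0.0106] psi -40.77 xt [ 4.e-04 -0.e+00 -1.e+00] F [ 0.03 -0.04  0.14] T [-0.066  0.018  0.008] w 0.799 j [ 0.01  0.37  0.57  1.92 -0.24  0.92  1.55]
```

View pics/s11c.png

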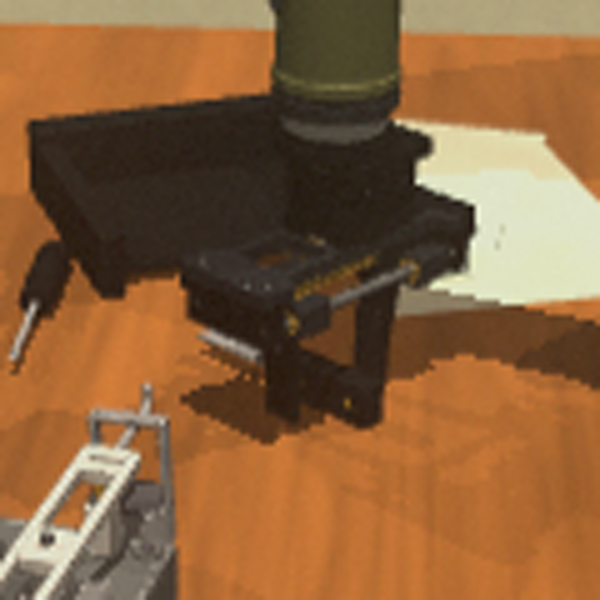

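Request:
{"name": "step_arm", "arguments": {
  "increments": [0.5,0,0,0,0,0,0,0,0,0,0,0]
}}

```text
time: 16.48
position: [0.4775, -0.288, 0.0055]
tool_rot: [0.557, 1.498, -0.557]
ft_force: [0.2, -0.3, 0.1]
grip_width: 0.806
```

Request:
{"name": "step_arm", "arguments": {
  "increments": [0,0,0,0,0,0,0,0,0,0,0,0,0,0,0,0,0,0,0,0,0,0,0,0,0,0,0,0,0,0,0,0,0,0,0,0,0,0,0,0,0,0,0,0,0,0,0,0],
  "fingers": 5,
  "force": 45
}}

```text
time: 17.48
position: [0.4772, -0.288, 0.0052]
tool_rot: [0.557, 1.498, -0.557]
ft_force: [-0.2, -0.2, -0.1]
grip_width: 0.206
```

```bash
python3 - <<'E'
from h import *
st()
save('side','s12.png')
st()
E
```

```text
t 17.48 pos [ 0.4772 -0.288   0.0052] psi -40.78 xt [-1.e-04  1.e-04 -1.e+00] F [-0.2  -0.17 -0.13] T [-0.029  0.057 -0.017] w 0.206 j [ 0.01  0.38  0.56  1.92 -0.25  0.91  1.56]
t 17.52 pos [ 0.4772 -0.288   0.0052] psi -40.79 xt [-1.e-04  1.e-04 -1.e+00] F [-0.5   0.77  1.04] T [-0.025  0.048  0.01 ] w 0.203 j [ 0.01  0.38  0.56  1.92 -0.25  0.91  1.56]
```

Request:
{"name": "step_arm", "arguments": {
  "increments": [-0.5,0,0,0,0,0,-2,0,0,0,0,0,-3.2,0,0,0,0,0,-3.5,0,0,0,0,0,-3.5,0,0,0,0,0,-2.5,0,0,0,0,0,-1,0,0,0,0,0,0,0,0,0,0,0]
}}

```text
time: 18.52
position: [0.4776, -0.2882, 0.1681]
tool_rot: [0.557, 1.497, -0.557]
ft_force: [-0.6, -0.4, -1.9]
grip_width: 0.205
```

```bash
python3 - <<'E'
from h import *
st()
save('top','t13.png');save('side','s13.png')
for nm in("blade_tip","bedplate","shoe","feeder","roller"):
  for n in ("side","top"):
    for r in ctrl.spot_point(n,nm)[:2]:
        X=w(n,r["xyz"]); print(nm,n,round(r["score"],2),X.round(4),proj(n,X).round(1))
plan([.438,.077,.17],-10.8,14)
E
```

```text
t 18.52 pos [ 0.4776 -0.2882  0.1681] psi -40.79 xt [ 1.6e-03 -2.0e-04 -1.0e+00] F [-0.55 -0.41 -1.89] T [ 0.003  0.03  -0.02 ] w 0.205 j [-0.06  0.17  0.62  1.78 -0.11  1.22  1.45]
blade_tip side 0.63 [ 0.5596 -0.3647  0.1819] [281.8 137.6]
blade_tip top 0.55 [0.7112 0.3223 0.0023] [159.9 149.4]
bedplate side 0.5 [0.6066 0.0459 0.0592] [247.8 240.7]
bedplate top 0.55 [0.607  0.045  0.0668] [261.1 179.2]
shoe side 0.63 [0.6009 0.0436 0.0633] [250.2 238.9]
shoe top 0.59 [0.6028 0.0471 0.0645] [260.4 181.1]
feeder side 0.88 [ 6.475e-01  6.520e-02 -6.000e-04] [231.5 263.9]
feeder side 0.26 [0.6533 0.0356 0.0637] [230. 236.]
feeder top 0.97 [6.47e-01 5.75e-02 2.00e-04] [257.6 169.9]
roller side 0.68 [0.656  0.0362 0.0625] [229.  236.5]
roller side 0.43 [ 0.5628 -0.3664  0.1797] [280.9 138. ]
[ 0.4773 -0.288   0.1671] -40.78 -> [0.438, 0.077, 0.17] -10.8 n 14
[np.float64(-0.02), np.float64(1.79), np.float64(-1.92), np.float64(-0.037), 0, 0, np.float64(-0.02), np.float64(1.86), np.float64(-1.85), np.float64(-0.037), 0, 0, np.float64(-0.02), np.float64(1.93), np.float64(-1.78), np.float64(-
[... 213 characters left out ...]
 np.float64(-1.55), np.float64(-0.037), 0, 0, np.float64(-0.02), np.float64(2.17), np.float64(-1.47), np.float64(-0.037), 0, 0, np.float64(-0.02), np.float64(2.23), np.float64(-1.39), np.float64(-0.037), 0, 0, np.float64(-0.02), np.float64(2.28), np.float64(-1.3), np.float64(-0.037), 0, 0, np.float64(-0.02), np.float64(2.32), np.float64(-1.22), np.float64(-0.037), 0, 0, np.float64(-0.02), np.float64(2.37), np.float64(-1.13), np.float64(-0.037), 0, 0, np.float64(-0.02), np.float64(2.41), np.float64(-1.04), np.float64(-0.037), 0, 0, np.float64(-0.02), np.float64(2.44), np.float64(-0.95), np.float64(-0.037), 0, 0, np.float64(-0.02), np.float64(2.48), np.float64(-0.86), np.float64(-0.037), 0, 0]
```

View pics/t13.png

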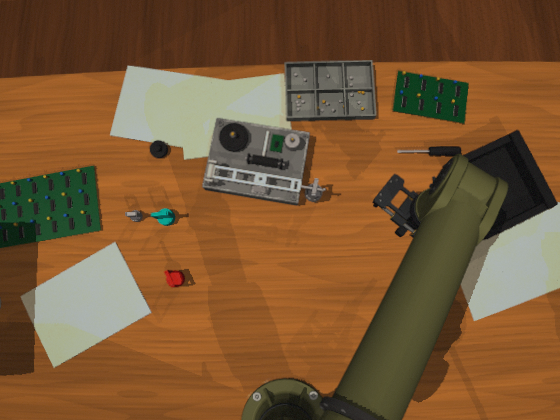

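Request:
{"name": "step_arm", "arguments": {
  "increments": [0,1.79,-1.92,-0.037,0,0,0,1.86,-1.85,-0.037,0,0,0,1.93,-1.78,-0.037,0,0,0,1.99,-1.7,-0.037,0,0,0,2.06,-1.63,-0.037,0,0,0,2.12,-1.55,-0.037,0,0,0,2.17,-1.47,-0.037,0,0,0,2.23,-1.39,-0.037,0,0,0,2.28,-1.3,-0.037,0,0,0,2.32,-1.22,-0.037,0,0,0,2.37,-1.13,-0.037,0,0,0,2.41,-1.04,-0.037,0,0]
}}

```text
time: 20.62
position: [0.444, 0.0269, 0.1673]
tool_rot: [0.208, 1.561, -0.208]
ft_force: [0.4, 0.2, -1.9]
grip_width: 0.205
```

Request:
{"name": "step_arm", "arguments": {
  "increments": [0,2.44,-0.95,-0.037,0,0,0,2.48,-0.86,-0.037,0,0,0,0,0,0,0,0,0,0,0,0,0,0,0,0,0,0,0,0]
}}

```text
time: 21.25
position: [0.439, 0.0764, 0.1673]
tool_rot: [0.153, 1.565, -0.154]
ft_force: [0.3, 0.3, -1.4]
grip_width: 0.201
```

```bash
python3 - <<'E'
from h import *
st()
im=save('top','t14.png');cv2.imwrite('pics/t14c.png',cv2.resize(im[110:270,180:340,::-1],None,fx=4,fy=3.7,interpolation=2))
im=save('side','s14.png');cv2.imwrite('pics/s14c.png',cv2.resize(im[150:300,190:390,::-1],None,fx=4,fy=4,interpolation=2))
for nm in("blade_tip",):
  for n in ("side","top"):
    for r in ctrl.spot_point(n,nm)[:2]:
        X=w(n,r["xyz"]); print(nm,n,round(r["score"],2),X.round(4),proj(n,X).round(1))
st()
E
```

```text
t 21.25 pos [0.439  0.0764 0.1673] psi -11.2 xt [ 1.e-04 -1.e-04 -1.e+00] F [ 0.31  0.3  -1.38] T [-0.03  -0.014  0.03 ] w 0.201 j [-0.46 -0.09  0.22  2.01  0.02  1.21  1.12]
blade_tip side 0.98 [0.5456 0.0537 0.1774] [271.3 201.3]
blade_tip top 0.39 [0.5456 0.0547 0.179 ] [254.4 195.5]
t 21.45 pos [0.4389 0.0768 0.1673] psi -11.17 xt [ 1.e-04  1.e-04 -1.e+00] F [-0.64 -0.14 -1.31] T [0.039 0.066 0.038] w 0.206 j [-0.46 -0.09  0.22  2.01  0.02  1.21  1.12]
```

View pics/t14c.png

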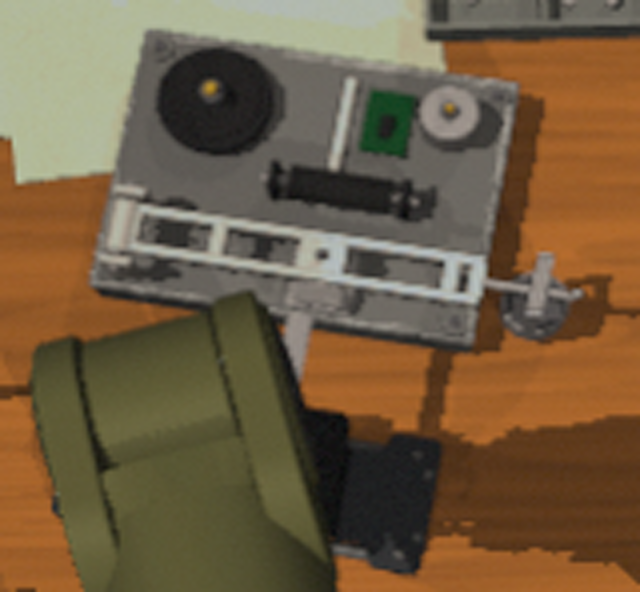

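View pics/s14c.png

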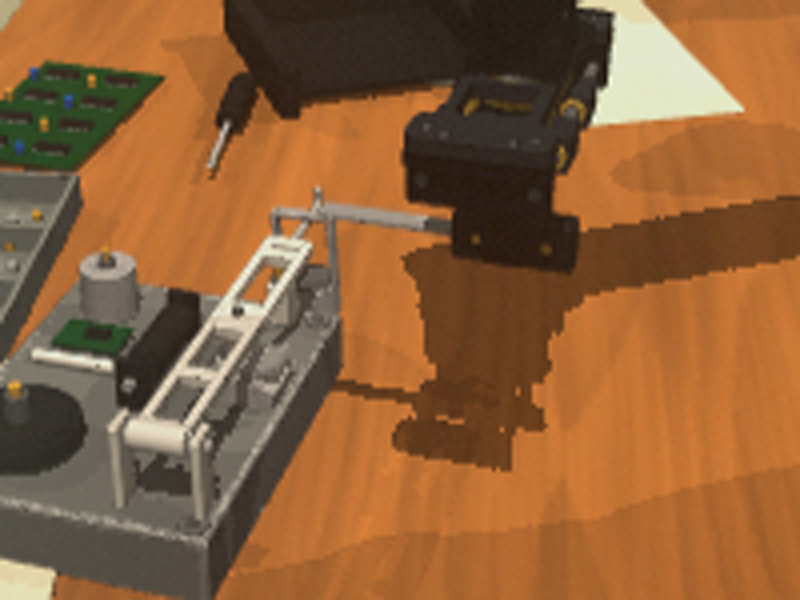

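Request:
{"name": "step_arm", "arguments": {
  "increments": [2.5,0.17,0,-0.006,0,0,3,0,0,0,0,0,3,0,0,0,0,0,2,0,0,0,0,0,0.7,0,0,0,0,0,0,0,0,0,0,0,0,0,0,0,0,0]
}}

```text
time: 22.32
position: [0.44, 0.0791, 0.0562]
tool_rot: [0.148, 1.564, -0.147]
ft_force: [0.8, 0.4, -1.3]
grip_width: 0.203
```

```bash
python3 - <<'E'
from h import *
st()
im=save('top','t15.png');cv2.imwrite('pics/t15c.png',cv2.resize(im[150:230,220:320,::-1],None,fx=7,fy=7,interpolation=2))
im=save('side','s15.png');cv2.imwrite('pics/s15c.png',cv2.resize(im[190:290,200:330,::-1],None,fx=6,fy=6,interpolation=2))
for nm in("blade_tip","bedplate","shoe"):
  for n in ("side","top"):
    for r in ctrl.spot_point(n,nm)[:2]:
        X=w(n,r["xyz"]); print(nm,n,round(r["score"],2),X.round(4),proj(n,X).round(1))
st()
E
```

```text
t 22.32 pos [0.44   0.0791 0.0562] psi -10.77 xt [ 1.8e-03  6.0e-04 -1.0e+00] F [ 0.82  0.44 -1.25] T [ 0.032 -0.015  0.036] w 0.203 j [-0.46  0.04  0.23  2.13 -0.01  0.96  1.16]
blade_tip side 0.68 [0.5518 0.0546 0.0677] [269.3 240.9]
blade_tip top 0.56 [0.5485 0.0576 0.0664] [256.4 202.3]
blade_tip top 0.17 [ 0.6859 -0.4012  0.0009] [427.8 151.6]
bedplate side 0.47 [0.6084 0.0485 0.0602] [246.9 240.9]
bedplate top 0.64 [0.6019 0.0455 0.0638] [261.  181.4]
shoe side 0.57 [0.5993 0.0481 0.0605] [250.6 240.9]
shoe top 0.63 [0.604  0.0458 0.0647] [260.8 180.5]
shoe top 0.45 [ 0.5789 -0.086   0.0183] [312.7 192.4]
t 22.73 pos [0.4392 0.079  0.0554] psi -10.76 xt [ 4.e-04  2.e-04 -1.e+00] F [-0.1  -0.64 -1.03] T [ 0.002  0.022 -0.03 ] w 0.206 j [-0.46  0.05  0.23  2.13 -0.01  0.96  1.16]
```

View pics/t15c.png

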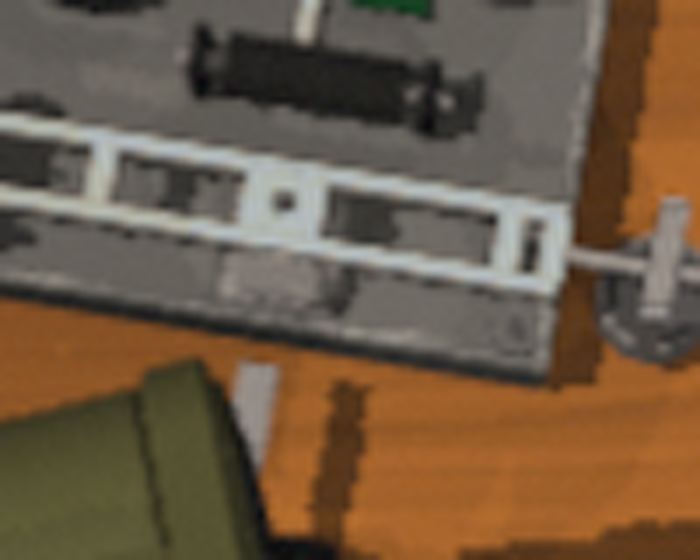

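View pics/s15c.png

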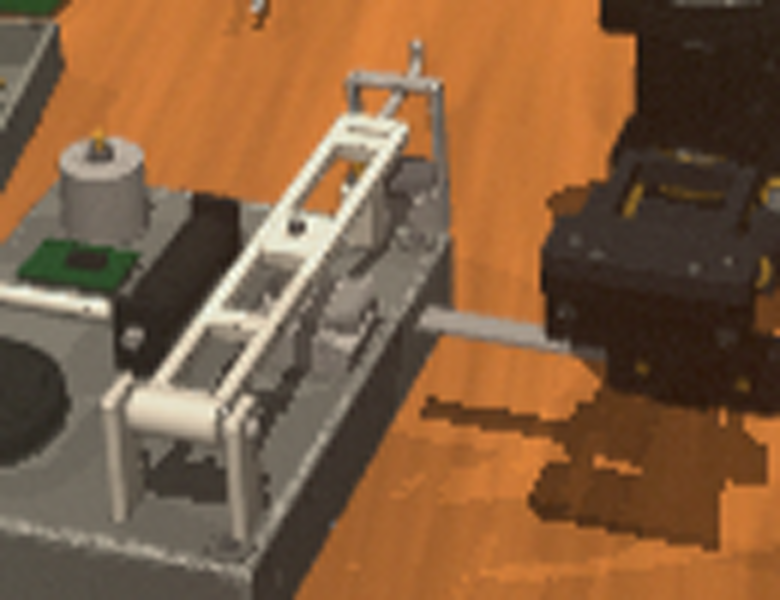

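```bash
python3 - <<'E'
from h import *
np.set_printoptions(precision=4,suppress=True)
f=lambda x,y:(220+(x+.5)/7-.5,150+(y+.5)/7-.5)
xh=np.array([np.cos(np.radians(-10.8)),np.sin(np.radians(-10.8))]);yh=np.array([-xh[1],xh[0]])
tip=atz("top",f(263,363),.0665)[:2]
pts={"screw":(284,203,.098),"armback":(289,168,.098),"armfront":(275,246,.098),"traycornerFR":(548,372,.045),"trayfrontmid":(265,322,.045),"bedleft":(222,285,.06),"bedright":(330,300,.06),"rollfront":(315,112,.070),"rollL":(192,65,.078),"rollR":(478,105,.078)}
print("tip",tip, "tipside",atz("side",(200+418/6,190+320/6),.065))
for k,(x,y,z) in pts.items():
    p=atz("top",f(x,y),z)[:2]; print(k,p,"rel tip x,y mm",((p-tip)@xh*1000).round(1),((p-tip)@yh*1000).round(1))
E
```

```text
tip [0.5507 0.0558] tipside [0.5501 0.061  0.065 ]
screw [0.6019 0.0456] rel tip x,y mm 52.2 -0.4
armback [0.6144 0.0437] rel tip x,y mm 64.8 0.1
armfront [0.5867 0.049 ] rel tip x,y mm 36.6 0.1
traycornerFR [ 0.5484 -0.046 ] rel tip x,y mm 16.8 -100.4
trayfrontmid [0.5694 0.0562] rel tip x,y mm 18.3 3.9
bedleft [0.5806 0.0705] rel tip x,y mm 26.6 20.1
bedright [0.5741 0.0318] rel tip x,y mm 27.5 -19.2
rollfront [0.6412 0.0356] rel tip x,y mm 92.6 -2.9
rollL [0.6577 0.079 ] rel tip x,y mm 100.8 42.9
rollR [ 0.6402 -0.0231] rel tip x,y mm 102.7 -60.7
```

Request:
{"name": "step_arm", "arguments": {
  "increments": [0.14,0,0,0,0,0,0,0,0.6,0,0,0,0,0,0.8,0,0,0,0,0,0.6,0,0,0,0,0,0.4,0,0,0,0,0,0,0,0,0]
}}

```text
time: 23.48
position: [0.463, 0.0744, 0.0538]
tool_rot: [0.148, 1.566, -0.148]
ft_force: [-0.0, 0.3, -1.1]
grip_width: 0.202
```

```bash
python3 - <<'E'
from h import *
st()
im=save('top','t16.png');cv2.imwrite('pics/t16c.png',cv2.resize(im[150:230,220:320,::-1],None,fx=7,fy=7,interpolation=2))
im=save('side','s16.png');cv2.imwrite('pics/s16c.png',cv2.resize(im[190:290,200:330,::-1],None,fx=6,fy=6,interpolation=2))
st()
E
```

```text
t 23.48 pos [0.463  0.0744 0.0538] psi -10.78 xt [-1.e-04 -1.e-04 -1.e+00] F [-0.04  0.33 -1.13] T [ 0.016  0.017 -0.054] w 0.202 j [-0.45  0.1   0.24  2.09 -0.03  0.96  1.19]
t 23.57 pos [0.4625 0.0745 0.0538] psi -10.76 xt [-3.e-04  0.e+00 -1.e+00] F [-0.26 -0.5  -0.81] T [ 0.046  0.087 -0.003] w 0.203 j [-0.45  0.1   0.24  2.09 -0.03  0.96  1.19]
```

View pics/t16c.png

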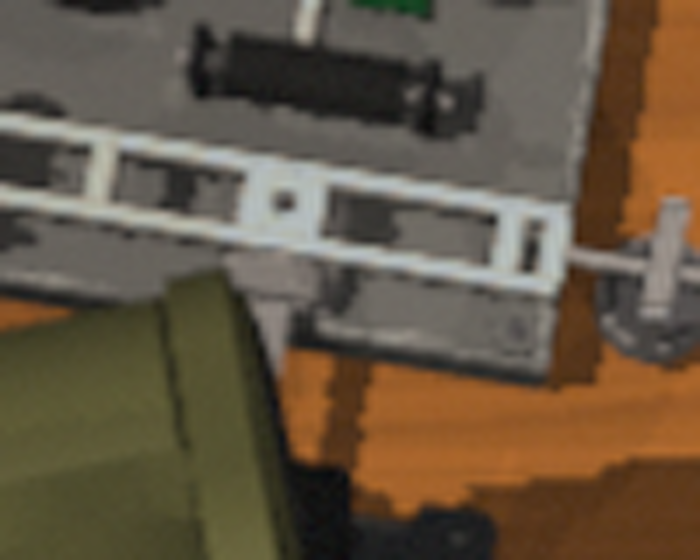

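View pics/s16c.png

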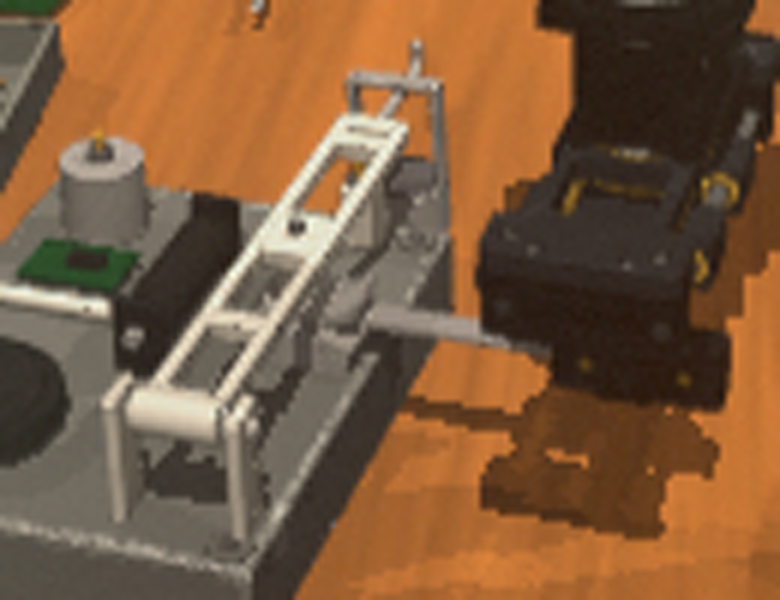

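Request:
{"name": "step_arm", "arguments": {
  "increments": [0,0,0.2,0,0,0,0,0,0.2,0,0,0,0,0,0,0,0,0]
}}

```text
time: 23.95
position: [0.4668, 0.0737, 0.0539]
tool_rot: [0.148, 1.566, -0.147]
ft_force: [-0.0, -0.0, -1.5]
grip_width: 0.202
```

Request:
{"name": "step_arm", "arguments": {
  "increments": [0,0,0.2,0,0,0,0,0,0,0,0,0]
}}

```text
time: 24.2
position: [0.4688, 0.0733, 0.0539]
tool_rot: [0.148, 1.565, -0.147]
ft_force: [0.2, -0.9, -0.0]
grip_width: 0.206
```

Request:
{"name": "step_arm", "arguments": {
  "increments": [0,0,0.2,0,0,0,0,0,0,0,0,0]
}}

```text
time: 24.45
position: [0.4708, 0.0729, 0.0539]
tool_rot: [0.148, 1.566, -0.148]
ft_force: [-0.9, 0.5, -0.0]
grip_width: 0.204
```

Request:
{"name": "step_arm", "arguments": {
  "increments": [0,0,0.2,0,0,0,0,0,0,0,0,0]
}}

```text
time: 24.7
position: [0.4727, 0.0726, 0.0539]
tool_rot: [0.148, 1.566, -0.147]
ft_force: [0.0, -0.7, -0.5]
grip_width: 0.205
```

Request:
{"name": "step_arm", "arguments": {
  "increments": [0,0,0.2,0,0,0,0,0,0,0,0,0]
}}

```text
time: 24.95
position: [0.4745, 0.0722, 0.0538]
tool_rot: [0.147, 1.566, -0.148]
ft_force: [-0.7, -0.4, -0.8]
grip_width: 0.205
```

Request:
{"name": "step_arm", "arguments": {
  "increments": [0,0,0.2,0,0,0,0,0,0,0,0,0]
}}

```text
time: 25.2
position: [0.4759, 0.0719, 0.0535]
tool_rot: [0.147, 1.567, -0.148]
ft_force: [-2.2, -0.1, -2.5]
grip_width: 0.204
```

Request:
{"name": "step_arm", "arguments": {
  "increments": [0,0,0.2,0,0,0,0,0,0,0,0,0]
}}

```text
time: 25.45
position: [0.4762, 0.0718, 0.0532]
tool_rot: [0.147, 1.571, -0.148]
ft_force: [-7.1, 1.5, 0.3]
grip_width: 0.203
```

Request:
{"name": "step_arm", "arguments": {
  "increments": [0,0,0.2,0,0,0,0,0,0,0,0,0]
}}

```text
time: 25.7
position: [0.4764, 0.0718, 0.0529]
tool_rot: [0.147, 1.574, -0.148]
ft_force: [-11.4, 2.4, 3.6]
grip_width: 0.204
```

Request:
{"name": "step_arm", "arguments": {
  "increments": [0,0,-0.4,0,0,0,0,0,-0.4,0,0,0,0,0,0,0,0,0]
}}

```text
time: 26.08
position: [0.4729, 0.0727, 0.0542]
tool_rot: [0.148, 1.565, -0.147]
ft_force: [-0.4, 0.5, -1.2]
grip_width: 0.205
```

```bash
python3 - <<'E'
from h import *
st()
im=save('side','s17.png');cv2.imwrite('pics/s17c.png',cv2.resize(im[190:270,210:320,::-1],None,fx=7,fy=7,interpolation=2))
st()
E
```

```text
t 26.07 pos [0.4729 0.0727 0.0542] psi -10.76 xt [ 1.2e-03  3.0e-04 -1.0e+00] F [-0.42  0.45 -1.21] T [0.051 0.181 0.022] w 0.205 j [-0.44  0.11  0.25  2.06 -0.03  0.96  1.21]
t 26.12 pos [0.4729 0.0727 0.0542] psi -10.76 xt [ 1.e-03  3.e-04 -1.e+00] F [-0.91  0.15 -0.89] T [ 0.067  0.188 -0.011] w 0.199 j [-0.44  0.11  0.25  2.06 -0.03  0.97  1.21]
```

View pics/s17c.png

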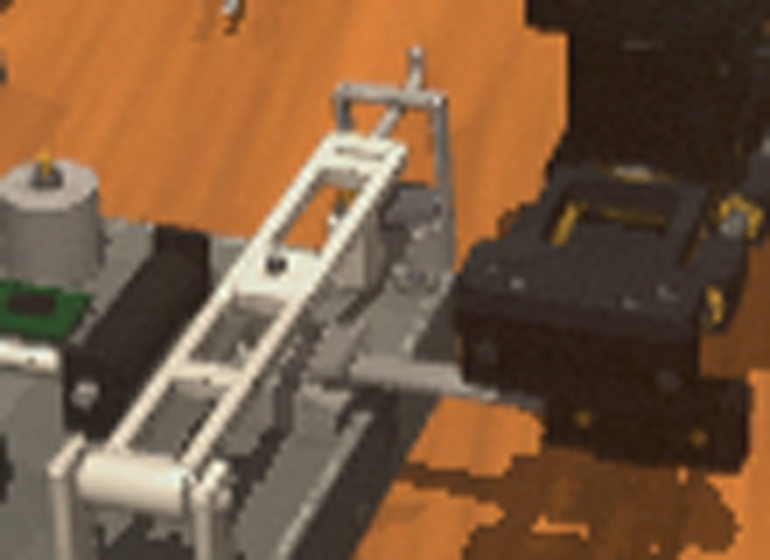

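Request:
{"name": "step_arm", "arguments": {
  "increments": [-0.07,0,0,0,-0.006,0,0,0,0,0,0,0,0,0,0.2,0,0,0,0,0,0,0,0,0]
}}

```text
time: 26.62
position: [0.4737, 0.0722, 0.0541]
tool_rot: [0.147, 1.562, -0.148]
ft_force: [-2.0, 1.5, -1.9]
grip_width: 0.204
```

Request:
{"name": "step_arm", "arguments": {
  "increments": [0,0,0.2,0,0,0,0,0,0,0,0,0]
}}

```text
time: 26.88
position: [0.4753, 0.0718, 0.0539]
tool_rot: [0.147, 1.562, -0.148]
ft_force: [-4.6, 1.4, -5.4]
grip_width: 0.199
```

Request:
{"name": "step_arm", "arguments": {
  "increments": [0,0,0.2,0,0,0,0,0,0,0,0,0]
}}

```text
time: 27.12
position: [0.4768, 0.0715, 0.0538]
tool_rot: [0.146, 1.563, -0.148]
ft_force: [-5.5, 1.0, -3.3]
grip_width: 0.203
```

Request:
{"name": "step_arm", "arguments": {
  "increments": [0,0,0.2,0,0,0,0,0,0,0,0,0]
}}

```text
time: 27.38
position: [0.4788, 0.0712, 0.054]
tool_rot: [0.146, 1.563, -0.148]
ft_force: [-3.7, 1.0, -3.3]
grip_width: 0.199
```

Request:
{"name": "step_arm", "arguments": {
  "increments": [0,0,0.2,0,0,0,0,0,0.2,0,0,0,0,0,0,0,0,0]
}}

```text
time: 27.75
position: [0.4847, 0.0701, 0.0546]
tool_rot: [0.147, 1.559, -0.148]
ft_force: [-1.4, 0.2, -5.1]
grip_width: 0.201
```

Request:
{"name": "step_arm", "arguments": {
  "increments": [0,0,0.2,0,0,0,0,0,0.2,0,0,0,0,0,0,0,0,0]
}}

```text
time: 28.12
position: [0.4884, 0.0695, 0.0546]
tool_rot: [0.147, 1.56, -0.148]
ft_force: [-1.7, 0.8, -6.1]
grip_width: 0.202
```

Request:
{"name": "step_arm", "arguments": {
  "increments": [0,0,0.2,0,0,0,0,0,0.2,0,0,0,0,0,0,0,0,0]
}}

```text
time: 28.5
position: [0.4925, 0.0688, 0.0547]
tool_rot: [0.147, 1.559, -0.148]
ft_force: [-3.1, -0.2, -6.5]
grip_width: 0.201
```

```bash
python3 - <<'E'
from h import *
st()
im=save('side','s18.png');cv2.imwrite('pics/s18c.png',cv2.resize(im[190:270,210:320,::-1],None,fx=7,fy=7,interpolation=2))
st()
E
```

```text
t 28.5 pos [0.4925 0.0688 0.0547] psi -10.76 xt [ 0.0063 -0.0011 -1.    ] F [-3.06 -0.24 -6.48] T [ 0.2    1.011 -0.021] w 0.201 j [-0.43  0.15  0.25  2.03 -0.04  0.97  1.23]
t 28.55 pos [0.4924 0.0688 0.0547] psi -10.76 xt [ 0.0063 -0.0011 -1.    ] F [-1.24  0.65 -5.56] T [0.208 0.937 0.007] w 0.204 j [-0.43  0.15  0.25  2.03 -0.04  0.97  1.23]
```

View pics/s18c.png

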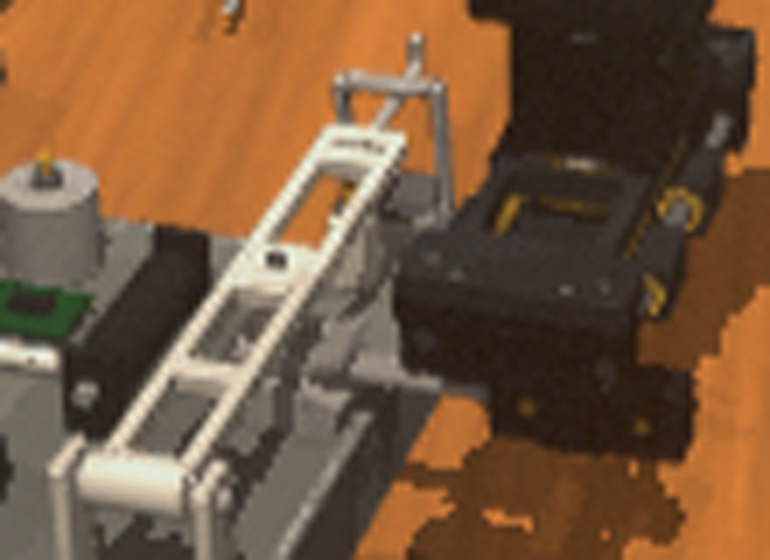

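Request:
{"name": "step_arm", "arguments": {
  "increments": [0.04,0,0.0,0,0.003,0,0.04,0,0.0,0,0.003,0,0,0,0,0,0,0]
}}

```text
time: 28.92
position: [0.4924, 0.069, 0.0541]
tool_rot: [0.148, 1.565, -0.147]
ft_force: [-3.2, 0.4, -3.4]
grip_width: 0.202
```

```bash
python3 -c "
from h import *
st()"
```

```text
t 28.93 pos [0.4924 0.069  0.0541] psi -10.76 xt [ 4.e-04  3.e-04 -1.e+00] F [-3.23  0.36 -3.41] T [ 0.133  1.019 -0.041] w 0.202 j [-0.43  0.15  0.25  2.02 -0.05  0.97  1.23]
```

Request:
{"name": "step_arm", "arguments": {
  "increments": [0.05,0,0.1,0,0,0,0,0,0.2,0,0,0,0,0,0,0,0,0]
}}

```text
time: 29.3
position: [0.4951, 0.0686, 0.0538]
tool_rot: [0.148, 1.566, -0.147]
ft_force: [-5.7, 0.3, -0.7]
grip_width: 0.202
```

Request:
{"name": "step_arm", "arguments": {
  "increments": [0,0,0.2,0,0,0,0,0,0.2,0,0,0,0,0,0,0,0,0]
}}

```text
time: 29.68
position: [0.4991, 0.0679, 0.0538]
tool_rot: [0.148, 1.566, -0.147]
ft_force: [-5.0, 0.0, -1.5]
grip_width: 0.205
```

```bash
python3 -c "
from h import *
st()"
```

```text
t 29.68 pos [0.4991 0.0679 0.0538] psi -10.74 xt [ 1.e-04  5.e-04 -1.e+00] F [-4.97  0.   -1.48] T [0.192 1.146 0.01 ] w 0.205 j [-0.42  0.17  0.26  2.01 -0.05  0.97  1.24]
```

Request:
{"name": "step_arm", "arguments": {
  "increments": [0,0,0.2,0,0,0,0,0,0.2,0,0,0,0,0,0.2,0,0,0,0,0,0.2,0,0,0,0,0,0.2,0,0,0,0,0,0,0,0,0]
}}

```text
time: 30.42
position: [0.5089, 0.0661, 0.0537]
tool_rot: [0.147, 1.566, -0.147]
ft_force: [-5.1, 0.7, -0.3]
grip_width: 0.2
```

```bash
python3 - <<'E'
from h import *
st()
im=save('side','s19.png');cv2.imwrite('pics/s19c.png',cv2.resize(im[200:260,210:290,::-1],None,fx=9,fy=9,interpolation=2))
im=save('top','t19.png');cv2.imwrite('pics/t19c.png',cv2.resize(im[150:220,220:310,::-1],None,fx=8,fy=8,interpolation=2))
for nm in("blade_tip","shoe","roller"):
  for n in ("side","top"):
    for r in ctrl.spot_point(n,nm)[:2]:
        X=w(n,r["xyz"]); print(nm,n,round(r["score"],2),X.round(4),proj(n,X).round(1))
E
```

```text
t 30.43 pos [0.5089 0.0661 0.0537] psi -10.74 xt [-1.e-04  4.e-04 -1.e+00] F [-5.1   0.7  -0.26] T [0.152 1.11  0.03 ] w 0.2 j [-0.42  0.19  0.26  1.99 -0.06  0.98  1.25]
blade_tip side 0.61 [ 0.6461  0.0585 -0.0034] [232.6 263.3]
shoe side 0.51 [0.601  0.047  0.0651] [249.9 239.1]
shoe top 0.38 [ 0.5769 -0.0836  0.0996] [313.4 187.1]
roller side 0.69 [0.6529 0.0366 0.0617] [230.2 236.9]
roller top 0.51 [0.6578 0.0355 0.0621] [264.7 159.9]
```

View pics/s19c.png

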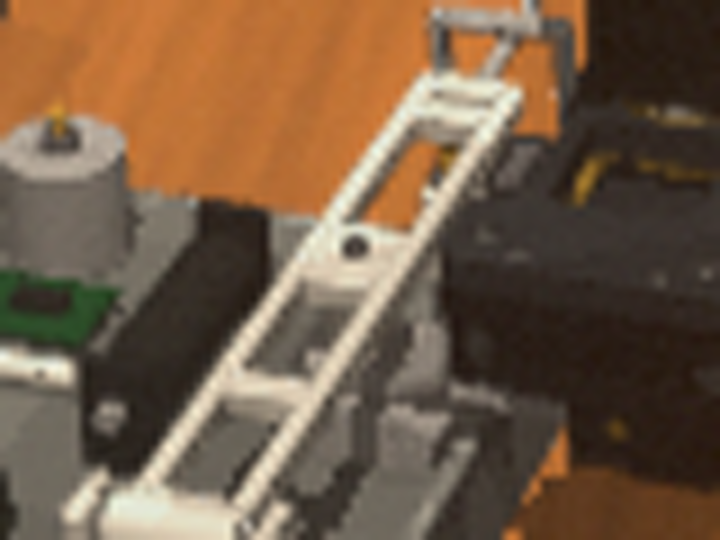

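View pics/t19c.png

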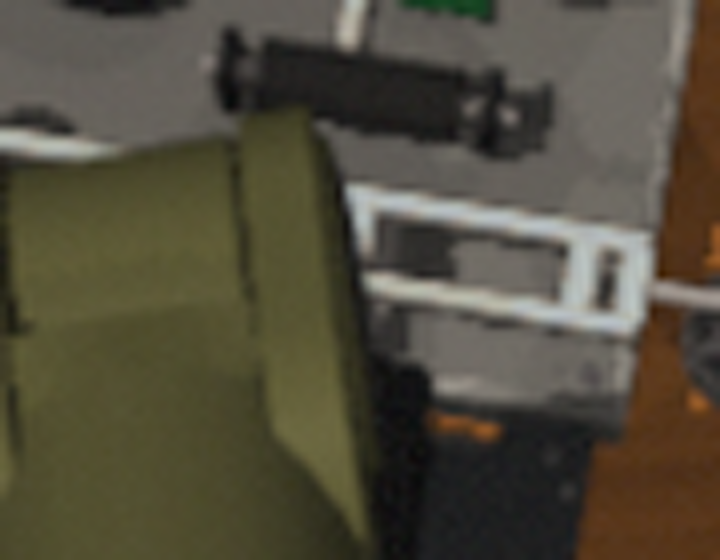

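```bash
python3 - <<'E'
from h import *
f=lambda p:((p-[210,200]+.5)*9-.5).round(0)
T=np.array([.6197,.0431,.0665]);xh=np.array([.982,-.187,0]);yh=np.array([.187,.982,0])
print("tip",proj("side",T),f(proj("side",T)))
for dx in(-20,-10,0,5,10): print(dx,"+7y",f(proj("side",T+xh*dx/1000+yh*.007)),"-7y",f(proj("side",T+xh*dx/1000-yh*.007)))
S=T-xh*.016+[0,0,-.0015]
for sx in(-15,15):
  for sy in(-15,15): print("shoe corner",sx,sy,f(proj("side",S+xh*sx/1000+yh*sy/1000)))
B=S.copy();B[2]=.062
for sx in(-31,-17,17):
  for sy in(20,): print("bed corner",sx,sy,f(proj("side",B+xh*sx/1000+yh*sy/1000-([0,0,.005] if sx==-31 else [0,0,0]))))
E
python3 - <<'E'
import cv2
im=cv2.imread('pics/s19.png'); cv2.imwrite('pics/s19d.png',cv2.resize(im[222:254,230:275],None,fx=17,fy=17,interpolation=0))
E
```

```text
tip [242.68610336 237.36919861] [298. 340.]
-20 +7y [358. 365.] -7y [375. 338.]
-10 +7y [323. 359.] -7y [341. 333.]
0 +7y [289. 354.] -7y [307. 327.]
5 +7y [272. 351.] -7y [290. 324.]
10 +7y [255. 348.] -7y [273. 322.]
shoe corner -15 -15 [422. 334.]
shoe corner -15 15 [386. 391.]
shoe corner 15 -15 [321. 317.]
shoe corner 15 15 [283. 374.]
bed corner -31 20 [437. 435.]
bed corner -17 20 [387. 412.]
bed corner 17 20 [270. 392.]
```

View pics/s19d.png

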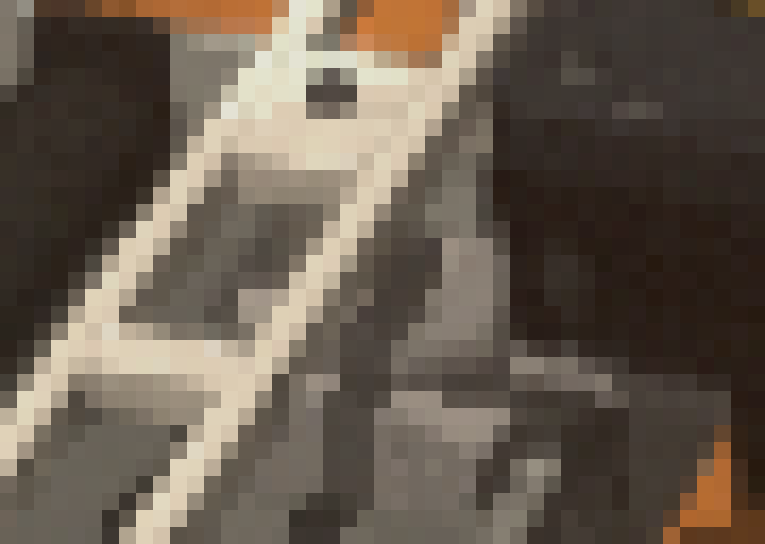

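```bash
python3 - <<'E'
import cv2,numpy as np
g=[cv2.resize(cv2.imread(f'pics/{n}.png')[222:254,230:275],None,fx=8,fy=8,interpolation=0) for n in('s16','s18','s19')]
cv2.imwrite('pics/cmp1.png',np.hstack(g)[:,:800] if 0 else np.vstack([np.hstack(g[:2]),np.hstack([g[2],g[2]])]))
E
```

```text
(no output)
```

View pics/cmp1.png

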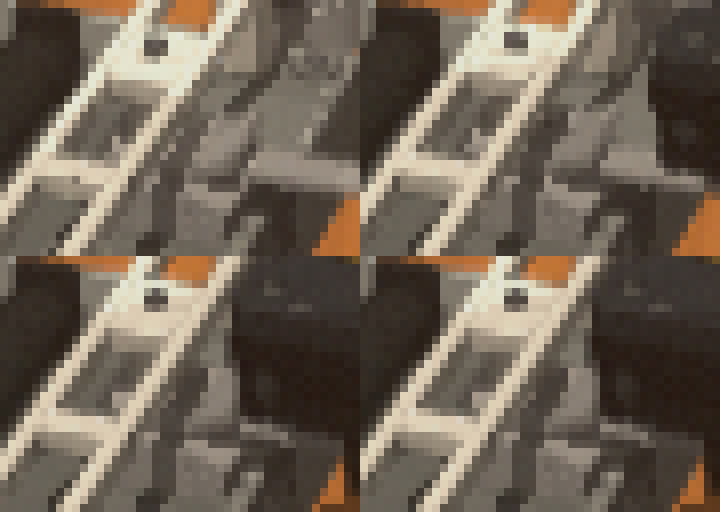

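Request:
{"name": "step_arm", "arguments": {
  "increments": [0,0,0.2,0,0,0,0,0,0.2,0,0,0,0,0,0,0,0,0,0,0,0,0,0,0]
}}

```text
time: 31.32
position: [0.5128, 0.0653, 0.0537]
tool_rot: [0.147, 1.566, -0.147]
ft_force: [-5.0, 0.1, -1.5]
grip_width: 0.203
```

```bash
python3 - <<'E'
from h import *
st()
n=6
a=np.mean([ctrl.get_image('side').astype(float) for _ in range(n)],0)
cv2.imwrite('pics/s20.png',a[:,:,::-1].astype(np.uint8))
g=[cv2.resize(cv2.imread(f'pics/{n}.png')[222:254,230:275],None,fx=8,fy=8,interpolation=0) for n in('s18','s19','s20')]
cv2.imwrite('pics/cmp2.png',np.vstack([np.hstack(g[:2]),np.hstack([g[2],np.clip(128+2*(g[2].astype(int)-g[0]),0,255).astype(np.uint8)])]))
for r in ctrl.spot_point('side','blade_tip')[:3]: X=w('side',r["xyz"]); print(round(r["score"],2),X.round(4),proj('side',X).round(1))
st()
E
```

```text
t 31.32 pos [0.5128 0.0653 0.0537] psi -10.73 xt [ 0.e+00  4.e-04 -1.e+00] F [-5.01  0.11 -1.54] T [0.22  1.144 0.031] w 0.203 j [-0.41  0.19  0.26  1.98 -0.06  0.98  1.26]
0.55 [ 6.841e-01 -3.996e-01  3.000e-04] [247.  183.2]
t 31.68 pos [0.5128 0.0653 0.0537] psi -10.73 xt [ 1.e-04  4.e-04 -1.e+00] F [-5.15  0.79  0.17] T [ 0.252  1.153 -0.005] w 0.201 j [-0.41  0.19  0.26  1.98 -0.06  0.98  1.26]
```

View pics/cmp2.png

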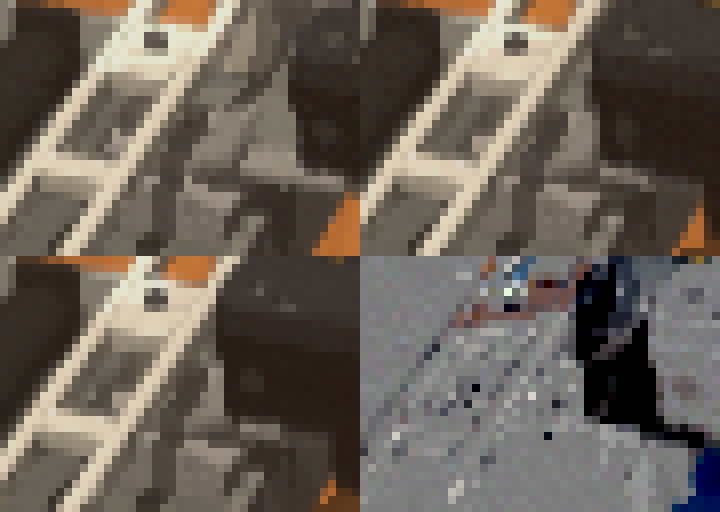

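```bash
python3 - <<'E'
import cv2,numpy as np
L=lambda n:cv2.imread(f'pics/{n}.png').astype(int).mean(2)
np.set_printoptions(linewidth=200)
r=(slice(230,244),slice(234,250))
base=np.mean([L(n)[r] for n in('s15','s16','s17','s18')],0)
print(base.round(0).astype(int)); print((L('s19')[r]-base).round(0).astype(int)); print((L('s20')[r]-base).round(0).astype(int))
E
```

```text
[[ 46  45  44  39  38  39  84 158 221 205 219 219 215 216 219 219]
 [ 46  44  42  39  37  40 100 217 215 161 190 197 201 209 214 216]
 [ 44  41  38  37  35  66 184 217 187 113 143 137 142 149 159 172]
 [ 43  41  35  34  47 149 212 194 117  93 126 129 136 138 139 139]
 [ 40  38  37  41 116 215 207 129 107  91  92 103 103 118 125 133]
 [ 38  37  49  88 213 212 166  94  99 103 104  94  84  91  98 160]
 [ 35  45  81 179 212 190 100  90  96  98  95  77  84  91 130 206]
 [ 41  64 139 215 200 125  94  87  98  97  85  73  80 109 187 204]
 [ 55 109 210 207 161  94  90  98  97  88 106  77  87 177 205 185]
 [ 86 188 214 182  97  90  88  98  94  82 153 104 131 207 199 126]
 [153 215 206 118 104  85  99  97  83  94 147 152 197 206 164  89]
 [213 210 199 154 146 122 127 106  96 114 128 178 204 186  99  88]
 [212 208 210 210 208 208 210 179 179 154 155 209 202 130  89  93]
 [196 191 203 207 205 201 203 204 203 202 200 208 169  89  93 107]]
[[  1  -4  -1   1  -2  -2   4  16 -15 -23 -20 -20 -16 -15 -13 -14]
 [ -4  -2   0  -6  -3   0  20 -15 -25 -37 -41 -34 -24  -9  -6 -10]
 [  0  -1  -2  -6   1  13  
[... 1016 characters left out ...]
  -2   0   5  -9 -10 -10  -8]
 [ -2  -4  -3  -1   7 -13 -15 -46 -22   5  11 -15 -20 -27 -31  -8]
 [ -4  -3  -1  11  -6 -12 -36  -7 -10   0  -3  -9  -4  -3   1  17]
 [  0   0   5  22  -8 -22 -15 -11   0  -3  -7  -5  -5  -1  18  -5]
 [ -1   5  22 -13  -9 -30 -10   1 -10 -10  -8  -1  -2   6  19  -3]
 [  2   4  -2  -8 -33  -5  -4   1 -20 -17 -18   9   5   7   0  -9]
 [  3  18 -10 -20 -11  -6   9  16 -22  -7  -3  44  29  -6  -7  -9]
 [ 10 -13  -8 -24  -6   9  -3 -24 -10 -15  -2  -4   8  -3  -9   2]
 [ -9 -21  11  21  17  13 -18  -1   9 -21 -15  -2  -2  -5 -11  10]
 [ -8 -11  -5  -5  -3  -4 -10  20  26  21   2  -6  -5  -9  -3   1]
 [-14 -16  -7  -2   0   5  -2  -4  -2  -2  -4  -3  -9  -1  -3 -13]]
```

Request:
{"name": "step_arm", "arguments": {
  "increments": [0,0,0.15,0,0,0,0,0,0,0,0,0,0,0,0,0,0,0]
}}

```text
time: 32.05
position: [0.5142, 0.0651, 0.0537]
tool_rot: [0.147, 1.566, -0.147]
ft_force: [-4.8, 1.3, -1.0]
grip_width: 0.201
```

```bash
python3 - <<'E'
from h import *
np.set_printoptions(linewidth=200)
st()
a=np.mean([ctrl.get_image('side').astype(float) for _ in range(6)],0)
cv2.imwrite('pics/s21.png',a[:,:,::-1].astype(np.uint8))
cv2.imwrite('pics/s21c.png',cv2.resize(a[180:280,180:320,::-1].astype(np.uint8),None,fx=5.5,fy=5.5,interpolation=2))
L=lambda n:cv2.imread(f'pics/{n}.png').astype(int).mean(2)
r=(slice(233,243),slice(236,247))
print((L('s20')[r]-L('s19')[r]).round().astype(int));print((L('s21')[r]-L('s19')[r]).round().astype(int))
T=np.array([.5128+.1108,.0653-.023,.065])
xh=np.array([.982,-.187,0]);yh=np.array([.187,.982,0])
for d in (-6,-3,0,3): print(d,[proj('side',T+xh*d/1000+yh*y/1000).round(1) for y in(-7,0,7)])
im=save('top','t21.png')
for n in('weight','weight_eye','hook'):
  for r in ctrl.spot_point('side',n)[:4]: X=w('side',r["xyz"]); print(n,round(r["score"],2),X.round(4))
st()
E
```

```text
t 32.05 pos [0.5142 0.0651 0.0537] psi -10.73 xt [-2.e-04  4.e-04 -1.e+00] F [-4.76  1.28 -0.99] T [0.172 1.186 0.027] w 0.201 j [-0.41  0.2   0.26  1.97 -0.06  0.98  1.26]
[[  1   0   2   0  -1  -1  -1   0  -3   1  -1]
 [ -1  -1  -1   0   0  -2  -1  -2   0  -2  -2]
 [  0   1   0   1  -1   0   0  -1  -1  -1   0]
 [  0   0  -1  -1   0   0   0   0   1  -1  -2]
 [ -2  -1  -1  -2   0   1 -10  -6   0   0  -1]
 [  0   0  -1   2  -1   1 -17 -11  -1  -1  -1]
 [  1   0  -1  -2   0  19 -17   0  -2  -1  -2]
 [ -1   1   1  -1   1 -23  -4  -1   1   0   1]
 [  0   0   0  -1  -1  -9   1  -1   1  -2  -1]
 [ -2   0   0  -1   1  -1  -2  -3   0   1  -1]]
[[  1   0   1   0   0  -1  -2  -1  -2   0  -1]
 [ -1   0  -1   0  -1  -2  -1  -2  -1  -2  -2]
 [ -1   1   0   0   0   1   0  -1  -2  -1   1]
 [  1   1  -2  -1   0   0   5   0   1  -1  -2]
 [ -1  -1  -2  -2   0   4  18  -5  -1  -2  -1]
 [  0   0  -1   0  -3  12 -23 -10  -1   0  -2]
 [  1   0  -1  -1  -5  32 -17  -1  -1  -1  -2]
 [ -1  -1   1  -1  22 -23  -4  -1   0   0   1]
 [ -1   0   0   0   1  -8   0  -1   0  -2  -2]
 [ -1   0   0   0   1  -1  -2  -2  -1   1  -1]]
-6 [array([244.5, 236.5]), array([243.5, 238. ]), array([242.5, 239.5])]
-3 [array([243.3, 236.3]), array([242.4, 237.8]), array([241.4, 239.3])]
0 [array([242.2, 236.2]), array([241.2, 237.6]), array([240.2, 239.1])]
3 [array([241.1, 236. ]), array([240.1, 237.4]), array([239.1, 238.9])]
weight 0.83 [ 0.529   0.2979 -0.0029]
weight 0.73 [3.685e-01 2.732e-01 3.000e-04]
weight_eye 0.68 [0.5293 0.2972 0.0728]
weight_eye 0.59 [0.3637 0.2776 0.0769]
weight_eye 0.39 [ 0.5791 -0.0859  0.095 ]
hook 0.36 [ 0.5779 -0.0826  0.0974]
t 32.55 pos [0.5141 0.065  0.0537] psi -10.74 xt [-2.e-04  4.e-04 -1.e+00] F [-5.44  0.83 -1.09] T [0.139 1.183 0.021] w 0.2 j [-0.41  0.2   0.26  1.97 -0.06  0.98  1.26]
```

View pics/s21c.png

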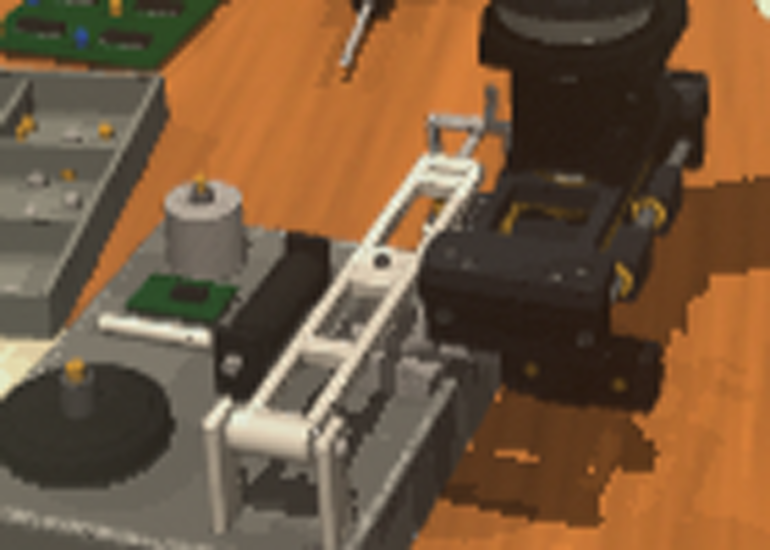

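View pics/t21.png

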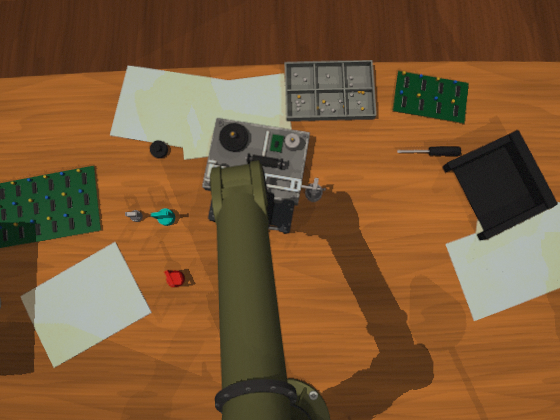

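```bash
python3 -c "
from h import *
st(); print(ctrl.close_job())"
```

```text
t 32.55 pos [0.5141 0.065  0.0537] psi -10.74 xt [-2.e-04  4.e-04 -1.e+00] F [-5.44  0.83 -1.09] T [0.139 1.183 0.021] w 0.2 j [-0.41  0.2   0.26  1.97 -0.06  0.98  1.26]
the job is handed in; nothing more can be done
None
```

The larger grey weight is hanging on the hook, released, and the setting blade is under the shoe, still held by the gripper. I handed the job in at 32.6 s.

**Weight:** I lowered it until the arm met its stop, where the push briefly reached about 10 N. I then backed off and let go. At the end the strap eye measured about 95 mm high and the hook about 97 mm. The gripper body is roughly 45 mm from the weight, worked out from the poses.

**Blade:**
- **First try:** the nose jammed at the lip at about 11 N because the arm's give pitched it down. I backed out 8 mm, raised it slightly with the nose up, and it went in at about 5.5 N. Then I levelled it.
- **Flatness and drag:** at the end it was level, at the height that puts it flat on the bed plate. It dragged steadily at about 5 N with almost no vertical load beyond its own weight.

**Tip position (least certain):** I put it about 5 mm past the shoe's back edge, give or take 2.5 mm, which leaves about 20 mm to the roller. That comes from the point where the blade met the lip, the camera geometry, and the tip appearing in the side view over the last few millimetres. The tip finder did not recognise the tip once it was under the arm, and the top view was blocked by the robot.

I did not touch the small weight, the screwdriver, the pulley or the coloured look-alikes.

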